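Pack the tubes in a clip-lock transit box

TASK

Pack the transit box for dispatch: lay every loose capped orange tube side by side on the floor of the white box, tips toward the far wall and caps toward you, then set the stop bar down on the box floor on your side of the tubes and slide it up flush along the caps until the whole row is home against the far wall. Then put the blue lid on so that it seats all round, and fold all four of its white clips down until each has snapped shut. Leave the label roll where it is.

Things in the scene. Friction and masses are not known exactly. Their poses are not given: they have to be found in the camera images.
- box: white open transit box, fixed: outside 158 (x) x 216 (y) x 54 mm high, inside 152 x 210, walls and floor 3 mm thick. Origin under its centre at table height; x points to the far wall (away from the robot), y left, z up. Its left and right walls each carry two catch lugs at x = -26 and +26 mm, z = 39 mm, standing out to y = +-118.5 mm
- box_middle (a point): middle of the box's inner floor (3 mm above the box origin). Four shallow channels run along the box x here, centred at y = -67.5, -22.5, +22.5 and +67.5 mm, each between two rounded ribs 3.5 mm high, 26 mm apart, from x = 0 to +70 mm; a tube fits in each. The floor nearer the robot is plain
- lid: blue lid, plate 162 (x) x 231 (y) x 4 mm, 0.28 kg, face up. Origin under its centre at the bottom of a rounded plug frame (149 x 207.6 mm, 6 mm deep) that drops into the box mouth: seated, the origin is 48 mm above the box origin, axes along the box's. Grip ridge on top along x: 70 mm long, 18 mm thick (y), z = 10 to 36 mm. Four white clips on its left and right edges
- stop_bar: weighted aluminium stop bar with a rubber foot, 24 mm thick (its x), 196 mm long (its y), 22 mm high, with a black upright grip on top: 10 mm thick (x), 60 mm long (y), from z = 22 to 42 mm. 0.3 kg. Origin under its centre. Both long faces are alike.
- tube_1: capped orange tube lying down, 98 mm long along its y axis, tapering from 20 mm across at the cap (-y end) to 14 mm at the tip (+y end), 20 g; the origin lies on the tube's skin half-way along and turns with it when it rolls. May be absent (3 or 4 tubes are there)
- tube_1_mid (a point): middle of the tube, on its centre line (about 9 mm above what it lies on)
- tube_1_cap (a point): centre of the end face of its cap, on the centre line, 49 mm from the middle
- tube_2: capped orange tube lying down, 98 mm long along its y axis, tapering from 20 mm across at the cap (-y end) to 14 mm at the tip (+y end), 20 g; the origin lies on the tube's skin half-way along and turns with it when it rolls. May be absent (3 or 4 tubes are there)
- tube_2_mid (a point): middle of the tube, on its centre line (about 9 mm above what it lies on)
- tube_2_cap (a point): centre of the end face of its cap, on the centre line, 49 mm from the middle
- tube_3: capped orange tube lying down, 98 mm long along its y axis, tapering from 20 mm across at the cap (-y end) to 14 mm at the tip (+y end), 20 g; the origin lies on the tube's skin half-way along and turns with it when it rolls. May be absent (3 or 4 tubes are there)
- tube_3_mid (a point): middle of the tube, on its centre line (about 9 mm above what it lies on)
- tube_3_cap (a point): centre of the end face of its cap, on the centre line, 49 mm from the middle
- tube_4: capped orange tube lying down, 98 mm long along its y axis, tapering from 20 mm across at the cap (-y end) to 14 mm at the tip (+y end), 20 g; the origin lies on the tube's skin half-way along and turns with it when it rolls. May be absent (3 or 4 tubes are there)
- tube_4_mid (a point): middle of the tube, on its centre line (about 9 mm above what it lies on)
- tube_4_cap (a point): centre of the end face of its cap, on the centre line, 49 mm from the middle
- clip_left_far (a joint): white clip flap, left (+y) edge of the lid, far from the robot: 40 mm wide, 30 mm long, hinge along lid x at x = +26, y = +117.5, z = 8 mm. 0 = straight out, negative = raised (stop -0.5), 1.57 = folded straight down, outer face 4 mm outside the hinge. Stays where left (light friction); from about 1.3 rad its hook resists at the box's lug, then snaps under it: 10 to 15 N inward near the free end
- clip_left_near (a joint): white clip flap, left (+y) edge of the lid, near the robot: 40 mm wide, 30 mm long, hinge along lid x at x = -26, y = +117.5, z = 8 mm. 0 = straight out, negative = raised (stop -0.5), 1.57 = folded straight down, outer face 4 mm outside the hinge. Stays where left (light friction); from about 1.3 rad its hook resists at the box's lug, then snaps under it: 10 to 15 N inward near the free end
- clip_right_far (a joint): white clip flap, right (-y) edge of the lid, far from the robot: 40 mm wide, 30 mm long, hinge along lid x at x = +26, y = -117.5, z = 8 mm. 0 = straight out, negative = raised (stop -0.5), 1.57 = folded straight down, outer face 4 mm outside the hinge. Stays where left (light friction); from about 1.3 rad its hook resists at the box's lug, then snaps under it: 10 to 15 N inward near the free end
- clip_right_near (a joint): white clip flap, right (-y) edge of the lid, near the robot: 40 mm wide, 30 mm long, hinge along lid x at x = -26, y = -117.5, z = 8 mm. 0 = straight out, negative = raised (stop -0.5), 1.57 = folded straight down, outer face 4 mm outside the hinge. Stays where left (light friction); from about 1.3 rad its hook resists at the box's lug, then snaps under it: 10 to 15 N inward near the free end
- label_roll: roll of white blank labels, 68 mm across, 32 mm high, not part of the job; origin under its centre

How it is judged:
By the outcome, as a careful person would: the job done as asked, in the order asked, and still so for the second after the job is handed in, with the robot touching nothing.
Of tube_1, tube_2, tube_3, tube_4 only 3 to 4 are there at a start; the rules pass over those that are not, and their reading is None.
At some moment in a run one of tube_1, tube_2, tube_3, tube_4 may be knocked a few centimetres aside while the robot is not near it.
Once in a run the grip may slacken for a moment while it holds something.
It also fails if it takes over 210 s, if anything falls off the work surface, if the arm or the gripper's body presses on something with over 40 N, if the wrist force passes 120 N, or if a joint passes its speed limit or range.

ROBOT

A 6-joint arm with a two-finger parallel gripper is mounted at the origin on a cart in front of the work surface, level with it; the furniture and walls round the work are solid. World frame = base frame: x ahead of the robot, y to its left, z up, the work surface at z = 0. Lengths are in m, angles in rad, forces in N, time in s.
With the tool pointing down it reaches from about 0.2 to 0.875 m from the base axis. Payload 3.4 kg.
Tool frame: the origin (TCP) lies where the fingers leave the gripper's body, on its centre line; the fingertips stand 97 mm ahead of it and the grasp point (between the pads) lies r.grip_point_offset ahead of it (r.grip_point_offset is the distance from the TCP to the grasp point, in m); z points along the fingers, y is the line along which they close (so a half turn about z gives the same grasp; the last joint's range is limited). The gripper opens to 94 mm and grips with 3 to 60 N. Pads are 16 mm wide; open, the fingers measure 119 mm over their backs; the gripper's body (75 mm by 177 mm) begins 78 mm behind the grasp point.
Start: joints at [1.217, 0.276, 1.505, -0, 1.361, -0.121], TCP at [0.133, 0.56, 0.303] pointing down, gripper open.
Joint ranges: [-2.89, 2.89], [-0.75, 2.08], [0.22, 2.7], [-1.18, 4.32], [0.11, 2.71], [-2.7, 2.7]. Speed limits (rad/s): [2.57, 2.57, 3.14, 3.14, 3.14, 3.14].

INTERFACE

Orientations are given as [roll, pitch, yaw] about the fixed x, y, z axes, in that order (R = Rz(yaw) Ry(pitch) Rx(roll)).
In Python, from station import get_obs, vision, sign_off, r gives the robot as it stands. The module is installed in compiled form; this text tells all that it offers.
- The arm moves only by the tool jog_arm, never from a script. Its argument "increments" is a list that holds one entry, the list of rows, each a list of 7 numbers: the shift along the tool's x, y, z in cm, then the turn, a rotation vector about the tool's x, y, z in rad, then the opening, from 0 (shut) to 1 (fully open). A call has 1 to 8 rows; each row is the pose to reach, as a shift and turn from the pose commanded when the call began, along the tool's axes at that moment; what a row does not reach only later rows make up. A row lasts 1/12 s, in which the tool goes at most 41.7 mm and 7.16 degrees, less where a joint would pass 70% of its speed; a pose out of reach is approached as far as the arm can. A call with a gripper value outside its range is refused whole. The fingers move at their own pace and stop on an object; the grip force is fixed at half the most. Time passes only in rows, so rows that repeat a pose let the fingers close. It gives the time, the measured TCP pose, the force, the opening and the grip force at its end, in the units of the state.
- get_obs(): the state, without advancing time (a new reading comes with each control period).
- vision.grab_frame(name): name is "side" or "top" or "wrist"; returns the picture (400x640x3 uint8, red, green, blue); there is no depth.
- vision.get_calibration(name): a dict with "mtx" (3x3 intrinsics, pixels), "eye" and "orientation" of the camera in the world. Camera axes: x right, y up, looking along -z (the intrinsics and any distortion apply to the point x, -y, -z); pixel columns grow to the right and rows downward; lengths in m; the calibration is good to about 2 mm. A picture is of the moment at which its call begins: read the wrist's pose just before it. get_calibration takes no time and is no camera call; for the wrist camera it gives the pose at the moment of the call.
- sign_off(): hands the job in; it is judged then, once.
The state is a dict: "time": time; "qpos": joint angles; "dq": joint speeds; "joint_torque": joint torques, N m; "tcp_pos": TCP position; "ee_rot": TCP orientation; "wrist_force": force on the tool from outside, world axes, zero at the start; "torque": the same for the moment, N m; "finger_gap": finger opening in m; "finger_force": force on a finger pad.
Only numpy, scipy, OpenCV 4.12 (cv2) and the standard library are available. Lean on these libraries where they do the work, as an engineer would, in place of code of your own. Each camera call takes 0.05 s, during which the arm holds its last target. There are 200 camera calls.

## Working session

There is one attempt and no reset: what is moved stays moved. The work goes in short steps, Python scripts to look and compute and a tool call to move; the robot and the scene stay as the last step left them, time stands still between calls to the robot, and variables do not carry over. Pictures are saved under pics/ and viewed, at most 14 in all, crops included, and the job is handed in when it is done.

Besides the shell and the picture viewer there is one more tool, called after "Emit:" as name([rows], argument=value, ...), one row to a line, values as JSON. jog_arm: Moves the arm, as the interface text tells. Its arguments: {"type":"object","properties":{"increments":{"type":"array"}},"required":["increments"]}

```bash
mkdir -p pics; python3 - <<'E'
from station import get_obs, vision, r
import cv2,numpy as np
o=get_obs(); print({k:np.round(v,3).tolist() for k,v in o.items()}, r.grip_point_offset)
for n in ("top","side","wrist"):
    c=vision.get_calibration(n); print(n,{k:np.round(v,4).tolist() if not isinstance(v,str) else v for k,v in c.items()})
    cv2.imwrite(f"pics/a_{n}.png",vision.grab_frame(n)[:,:,::-1])
E
```

```text
{'time': 0.0, 'qpos': [1.217, 0.277, 1.506, -0.0, 1.361, -0.121], 'dq': [0.001, -0.0, 0.0, 0.0, 0.001, 0.002], 'joint_torque': [-0.0, -40.46, -23.722, 0.07, 0.035, -0.0], 'tcp_pos': [0.133, 0.559, 0.302], 'ee_rot': [-3.14, -0.0, 2.909], 'wrist_force': [0.55, 0.527, -0.13], 'torque': [-0.01, 0.025, -0.011], 'finger_force': 0.0, 'finger_gap': 0.094} 0.0784
top {'mtx': [[440.7237, 0.0, 322.6869], [0.0, 440.7237, 206.0127], [0.0, 0.0, 1.0]], 'eye': [0.2366, -0.004, 1.6245], 'orientation': [0.1797, 0.0033, -1.54]}
side {'mtx': [[433.181, 0.0, 320.8554], [0.0, 433.181, 202.3122], [0.0, 0.0, 1.0]], 'eye': [0.3625, -1.4477, 0.7836], 'orientation': [1.0937, 0.0034, -0.1128]}
wrist {'mtx': [[278.7742, 0.0, 317.8787], [0.0, 278.7742, 199.4017], [0.0, 0.0, 1.0]], 'eye': [0.0614, 0.5759, 0.3829], 'orientation': [-0.258, 0.0019, 1.3387]}
```

View pics/a_top.png

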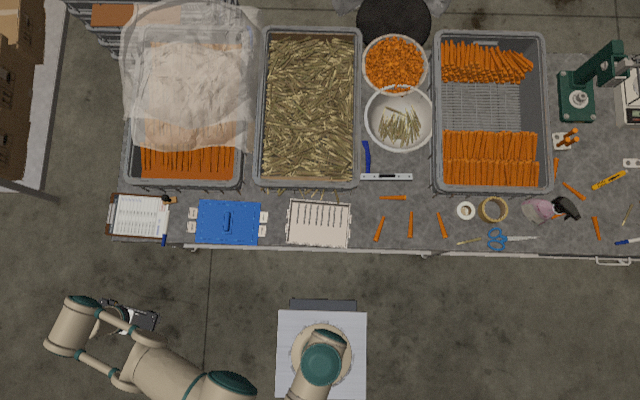

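View pics/a_side.png

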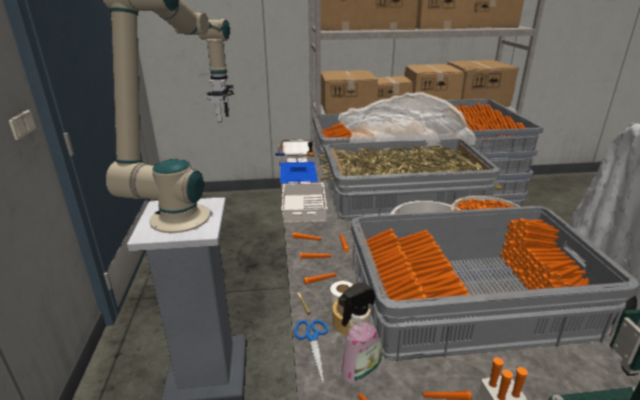

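The top view shows the box at (318,222), the lid at (228,222), loose tubes at (379,229), (410,225), (441,225) and (392,197), the bar at (386,177) and the roll at (465,211). The side view shows crates directly behind the strip. Next I'll measure all of these.

```bash
cat > h.py <<'E'
import cv2,numpy as np
from station import get_obs, vision, r
from scipy.spatial.transform import Rotation as R
def cal(n):
    c=vision.get_calibration(n); return np.array(c["mtx"]),np.array(c["eye"]),R.from_euler("xyz",c["orientation"]).as_matrix()
def rays(c,uv):
    K,e,M=c; uv=np.atleast_2d(np.asarray(uv,float)); p=np.c_[uv,np.ones(len(uv))]@np.linalg.inv(K).T
    return (p*[1,-1,-1])@M.T
def plane(c,uv,z):
    d=rays(c,uv); return c[1]+d*((z-c[1][2])/d[:,2])[:,None]
def proj(c,P):
    K,e,M=c; p=(np.atleast_2d(P)-e)@M*[1,-1,-1]; q=p@K.T; return q[:,:2]/q[:,2:]
def tri(c1,u1,c2,u2):
    d1=rays(c1,u1)[0];d2=rays(c2,u2)[0]; d1/=np.linalg.norm(d1);d2/=np.linalg.norm(d2)
    t=np.linalg.lstsq(np.c_[d1,-d2],c2[1]-c1[1],rcond=None)[0]
    a=c1[1]+t[0]*d1;b=c2[1]+t[1]*d2; return (a+b)/2,np.linalg.norm(a-b)
def blobs(img,lo,hi,amin=30):
    h=cv2.cvtColor(img,cv2.COLOR_RGB2HSV); m=cv2.inRange(h,np.array(lo),np.array(hi))
    n,l,s,ce=cv2.connectedComponentsWithStats(m)
    return m,[(s[i],np.argwhere(l==i)[:,::-1]) for i in range(1,n) if s[i][4]>=amin]
ORANGE=((5,150,110),(18,255,255)); BLUE=((100,120,80),(120,255,255))
def get(n):
    c=cal(n); return c,vision.grab_frame(n)
E
python3 - <<'E'
from h import *
for n in("top","side"):
    img=cv2.imread(f"pics/a_{n}.png")[:,:,::-1].copy(); c=cal(n)
    for nm,(lo,hi),z in(("orange",ORANGE,.009),("blue",BLUE,.012)):
        for s,p in blobs(img,lo,hi,25)[1]:
            if s[4]>3000: continue
            m=p.mean(0); P=plane(c,m,z)[0]
            if not(.3<P[0]<.75 and -.7<P[1]<.6): continue
            W=plane(c,p,z)[:,:2]; d=np.linalg.svd(W-W.mean(0),full_matrices=False)[2][0]; d*=np.sign(d[0]); t=(W-W.mean(0))@d
            q=W.mean(0)+(t.max()+t.min())/2*d; w=(W-q)@[-d[1],d[0]]
            print(n,nm,s[4],m.round(1),"mid",q.round(3),"dir",d.round(2),"len",(np.ptp(t)).round(3),"width -/+end",np.ptp(w[t<np.quantile(t,.25)]).round(3),np.ptp(w[t>np.quantile(t,.75)]).round(3))
    b=(180,160,320,110) if n=="top" else (270,130,160,170)
    x,y,w,h=b; k=800/w if n=="top" else 3.5
    cv2.imwrite(f"pics/b_{n}.png",cv2.resize(img[y:y+h,x:x+w,::-1],None,fx=k,fy=k,interpolation=cv2.INTER_CUBIC))
E
```

```text
top orange 2532 [189.2 163.7] mid [0.677 0.533] dir [ 0.05 -1.  ] len 0.36 width -/+end 0.12 0.131
top orange 95 [394.2 197.2] mid [ 0.571 -0.248] dir [ 0.03 -1.  ] len 0.097 width -/+end 0.008 0.015
top orange 106 [410.2 225.6] mid [ 0.47  -0.315] dir [ 1.   -0.07] len 0.095 width -/+end 0.018 0.012
top orange 104 [441.6 226. ] mid [ 0.473 -0.429] dir [0.96 0.28] len 0.096 width -/+end 0.018 0.012
top orange 100 [378.7 229.4] mid [ 0.453 -0.2  ] dir [ 0.95 -0.31] len 0.096 width -/+end 0.016 0.011
top blue 140 [366.7 155.5] mid [ 0.726 -0.151] dir [0.99 0.11] len 0.124 width -/+end 0.014 0.022
top blue 2661 [227.6 222.1] mid [0.459 0.36 ] dir [0.02 1.  ] len 0.235 width -/+end 0.159 0.161
top blue 161 [497.1 238.9] mid [ 0.427 -0.632] dir [0.98 0.18] len 0.083 width -/+end 0.058 0.05
top blue 29 [162.9 240.1] mid [0.385 0.593] dir [ 1.   -0.09] len 0.038 width -/+end 0.008 0.007
side orange 116 [305.1 236.2] mid [ 0.451 -0.202] dir [ 0.92 -0.38] len 0.1 width -/+end 0.03 0.021
side orange 81 [343.8 243.5] mid [ 0.57  -0.253] dir [ 0.03 -1.  ] len 0.105 width -/+end 0.012 0.017
side orange 134 [314.  255.1] mid [ 0.469 -0.316] dir [ 0.99 -0.15] len 0.095 width -/+end 0.023 0.017
side orange 162 [317.8 277.6] mid [ 0.471 -0.431] dir [0.97 0.24] len 0.099 width -/+end 0.029 0.019
side blue 712 [297.5 171.9] mid [0.458 0.349] dir [0.04 1.  ] len 0.236 width -/+end 0.164 0.16
side blue 318 [310.5 329.8] mid [ 0.426 -0.642] dir [0.98 0.18] len 0.084 width -/+end 0.061 0.053
```

View pics/b_top.png

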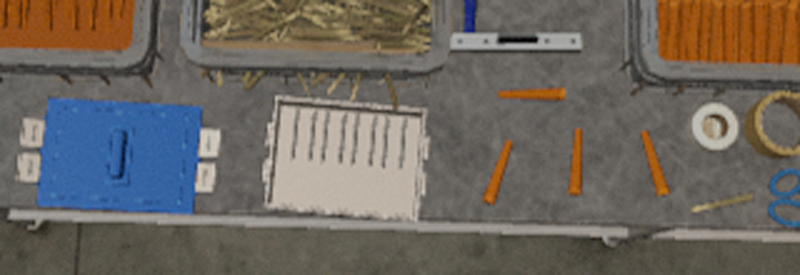

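View pics/b_side.png

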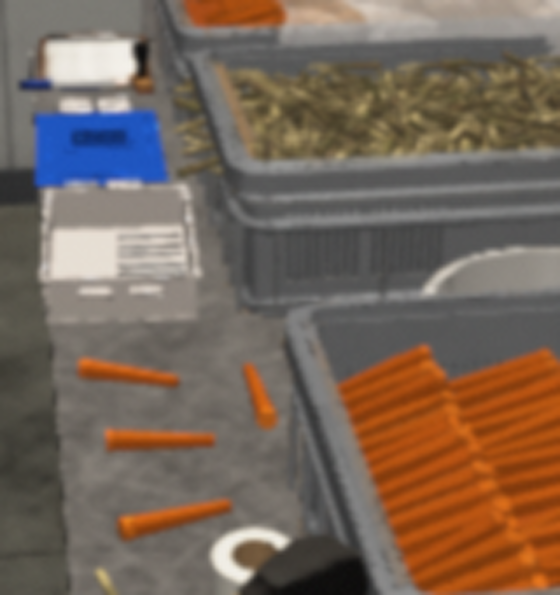

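The crop shows three tubes with caps toward the robot. The fourth tube, far along y, has its cap to the right. The box channels are on the far half, and the bar is at about (386,176) in the gap between the crates. Both views agree on the tubes at z = 9 mm. I'll move over the box for a closer look.

Emit:
jog_arm([
  [[-5, -5, 0, 0, 0, -0.1, 1], [-9, -9.2, 0, 0, 0, -0.2, 1], [-13, -13, 0, 0, 0, -0.232, 1], [-16, -16.5, 0, 0, 0, -0.232, 1], [-19, -19.5, 0, 0, 0, -0.232, 1], [-21.5, -22, 0, 0, 0, -0.232, 1], [-21.5, -22, 0, 0, 0, -0.232, 1], [-21.5, -22, 0, 0, 0, -0.232, 1]],
])

```text
time: 0.82
tcp_pos: [0.2923, 0.292, 0.3026]
ee_rot: [-3.139, 0.001, 3.138]
wrist_force: [0.1, 0.7, 0.2]
finger_gap: 0.0943
finger_force: 0.0
```

Emit:
jog_arm([
  [[-2, -3.5, 0, 0, 0, 0, 1], [-4, -7, 0, 0, 0, 0, 1], [-6, -10.5, 0, 0, 0, 0, 1], [-8, -14, 0, 0, 0, 0, 1], [-10, -17.5, 0, 0, 0, 0, 1], [-12, -21, 0, 0, 0, 0, 1], [-14, -24.5, 0, 0, 0, 0, 1], [-14.8, -26.2, 0, 0, 0, 0, 1]],
])

```text
time: 1.48
tcp_pos: [0.4411, 0.03, 0.3026]
ee_rot: [-3.14, 0.002, 3.138]
wrist_force: [-0.0, 0.3, -0.2]
finger_gap: 0.094
finger_force: 0.0
```

```bash
python3 - <<'E'
from h import *
o=get_obs();print(o["tcp_pos"],o["ee_rot"],o["dq"])
c,im=get("wrist"); np.savez("pics/w1.npz",im=im,K=c[0],e=c[1],M=c[2]); cv2.imwrite("pics/w1.png",im[:,:,::-1]); print(c)
E
```

```text
[0.44106412 0.0299831  0.30258178] [-3.13975097e+00  1.65412719e-03  3.13780354e+00] [-0.41654284  0.10605575 -0.10941584  0.0465724   0.04183296 -0.40323107]
(array([[278.77418698,   0.        , 317.87869814],
       [  0.        , 278.77418698, 199.4017025 ],
       [  0.        ,   0.        ,   1.        ]]), array([0.36772271, 0.02994357, 0.38345188]), array([[ 0.00310508, -0.96644045, -0.25687199],
       [ 0.99999301,  0.00246558,  0.0028116 ],
       [-0.00208391, -0.25687892,  0.96644135]]))
```

View pics/w1.png

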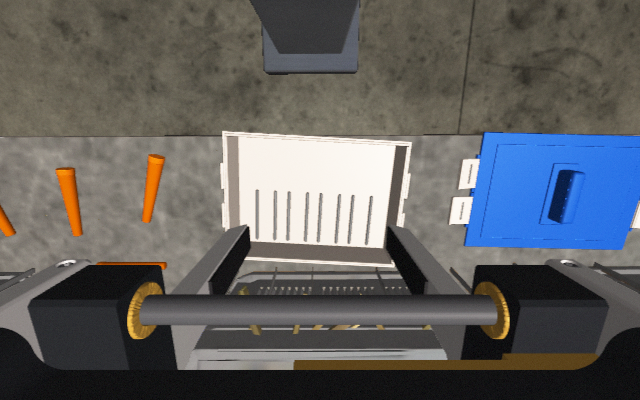

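The wrist view shows the box with its rim corners at (223,132), (410,142) and (393,266), and the ribs at v 190–245. The lid is at (560,190), and the tubes are at (153,188), (70,200) and (5,222). Next I'll fit the box pose and refine the tubes.

```bash
python3 - <<'E'
from h import *
d=np.load("pics/w1.npz"); im=d["im"]; c=(d["K"],d["e"],d["M"]); ct=cal("top"); top=cv2.imread("pics/a_top.png")[:,:,::-1].copy()
g=cv2.cvtColor(im,cv2.COLOR_RGB2GRAY)
roi=np.zeros_like(g); roi[185:252,245:386]=1
m=((g<170)&(roi>0)).astype(np.uint8); n,l,s,ce=cv2.connectedComponentsWithStats(m)
L=[]
for i in range(1,n):
    if s[i][3]>30 and s[i][2]<14:
        p=np.argwhere(l==i)[:,::-1]; P=plane(c,p,.005); k=np.polyfit(P[:,0],P[:,1],1); L.append((P[:,0].min(),P[:,0].max(),np.polyval(k,.48),k[0])); print("rib",np.round(L[-1],4),s[i])
# rim: white outline corners z=.054 hand-read
for nm,uv in(("NR",(223,132)),("NL",(410.5,142)),("FL",(393.5,266))): print(nm,plane(c,uv,.054)[0].round(4))
for nm,uv,ut in(("NR",(223,132),(180+418/2.5,160+217/2.5)),("NL",(410.5,142),(180+268/2.5,160+204/2.5))):
    print("tri",nm,tri(c,uv,ct,ut))
for s,p in blobs(im,*ORANGE,100)[1]:
    if s[1]>255 or s[0]>180: continue
    W=plane(c,p,.009)[:,:2]; e=np.linalg.svd(W-W.mean(0),full_matrices=False)[2][0]; e*=np.sign(e[0]); t=(W-W.mean(0))@e
    q=W.mean(0)+(t.max()+t.min())/2*e; print("tube",s,q.round(4),"ang deg",np.degrees(np.arctan2(e[1],e[0])).round(1),np.ptp(t).round(3))
# lid + bar in top
for s,p in blobs(top,*BLUE,2000)[1]:
    W=plane(ct,p,.010)[:,:2].astype(np.float32); print("lid",cv2.minAreaRect(W))
q=plane(ct,[(180+450/2.5,160+41/2.5),(180+582/2.5,160+42/2.5),(180+517/2.5,160+41/2.5)],.022);print("bar",q.round(3))
E
```

```text
rib [ 0.4545  0.5264 -0.0574 -0.0601] [256 190   3  49 146]
rib [ 0.456   0.528  -0.032  -0.0593] [273 191   4  49 137]
rib [ 0.4561  0.5296 -0.0133 -0.0586] [286 191   5  50 134]
rib [ 0.4576  0.5312  0.0127 -0.0617] [304 192   5  50 136]
rib [ 0.4591  0.5313  0.0315 -0.056 ] [317 193   5  49 133]
rib [ 0.4606  0.5329  0.0574 -0.0566] [335 194   6  49 131]
rib [ 0.4621  0.5345  0.0763 -0.0533] [348 195   6  49 132]
rib [ 0.4636  0.5362  0.1021 -0.0566] [365 196   8  49 129]
NR [ 0.3748 -0.0799  0.054 ]
NL [0.3867 0.1365 0.054 ]
FL [0.5455 0.1274 0.054 ]
tri NR (array([ 0.37604162, -0.08193342,  0.04866401]), np.float64(0.0022761242083360967))
tri NL (array([0.38634721, 0.13087399, 0.07180669]), np.float64(0.0012706520445763645))
tube [142 154  23  69 856] [ 0.4524 -0.2014] ang deg -17.8 0.101
tube [ 56 167  27  70 975] [ 0.471  -0.3159] ang deg -2.5 0.1
tube [  0 208  15  29 222] [ 0.4997 -0.4178] ang deg 2.3 0.042
lid ((0.459217369556427, 0.3607642948627472), (0.23505744338035583, 0.16171391308307648), 88.58423614501953)
bar [[ 0.644 -0.126  0.022]
 [ 0.649 -0.323  0.022]
 [ 0.647 -0.226  0.022]]
```

Box origin is (0.460, 0.024) with yaw -0.057 (rim and ribs agree). Tube A is at (0.4524, -0.2014), -17.8°. I'll approach it and descend until the tips are 3 mm above the table.

Emit:
jog_arm([
  [[-0.2, -3.5, 0.5, 0, 0, 0.08, 0.5], [-0.4, -7, 1, 0, 0, 0.16, 0.5], [-0.6, -10.5, 2, 0, 0, 0.24, 0.5], [-0.8, -14, 4, 0, 0, 0.307, 0.5], [-1, -17.5, 6.5, 0, 0, 0.307, 0.5], [-1.1, -20.5, 9.5, 0, 0, 0.307, 0.5], [-1.1, -22.6, 12.5, 0, 0, 0.307, 0.5], [-1.1, -23.1, 14.2, 0, 0, 0.307, 0.5]],
])

```text
time: 2.2
tcp_pos: [0.4488, -0.1994, 0.1578]
ee_rot: [-3.141, -0.003, 2.831]
wrist_force: [0.2, -1.4, -1.0]
finger_gap: 0.0474
finger_force: 0.0
```

```bash
python3 - <<'E'
from h import *
o=get_obs();print(o["tcp_pos"],o["ee_rot"])
c,im=get("wrist"); cv2.imwrite("pics/w2.png",im[:,:,::-1]); np.savez("pics/w2.npz",im=im,K=c[0],e=c[1],M=c[2])
for s,p in blobs(im,*ORANGE,100)[1]:
    if s[1]>300: continue
    W=plane(c,p,.009)[:,:2]; e=np.linalg.svd(W-W.mean(0),full_matrices=False)[2][0]; e*=np.sign(e[0]); t=(W-W.mean(0))@e
    q=W.mean(0)+(t.max()+t.min())/2*e; print("tube",s,q.round(4),"ang deg",np.degrees(np.arctan2(e[1],e[0])).round(1),np.ptp(t).round(3))
E
```

```text
[ 0.44880139 -0.19935045  0.15775525] [-3.14148660e+00 -2.71333985e-03  2.83123733e+00]
tube [ 306  161   24  110 1844] [ 0.4524 -0.2017] ang deg -18.7 0.099
tube [174 221  37  44 970] [ 0.4423 -0.3145] ang deg -2.7 0.044
```

View pics/w2.png

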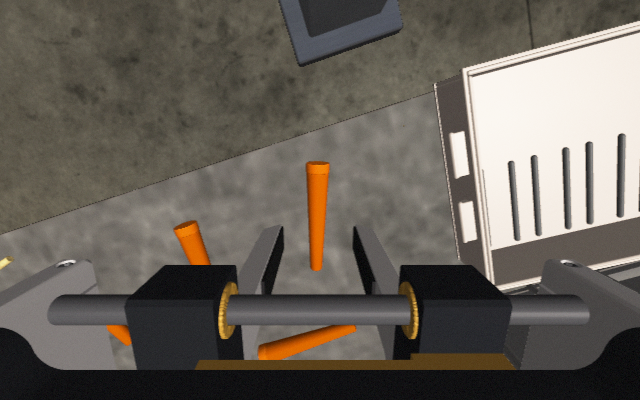

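Tube A is at (318,215), straight and centred between the open fingers. Now descending.

Emit:
jog_arm([
  [[0, 0, 0, 0, 0, 0, 0.5], [0, 0, 1.5, 0, 0, 0, 0.5], [0, 0, 3, 0, 0, 0, 0.5], [0, 0, 4.5, 0, 0, 0, 0.5], [0, 0, 5.5, 0, 0, 0, 0.5], [0, 0, 5.7, 0, 0, 0, 0.5], [0, 0, 5.7, 0, 0, 0, 0.5], [0, 0, 5.7, 0, 0, 0, 0.5]],
])

```text
time: 2.92
tcp_pos: [0.4506, -0.1969, 0.105]
ee_rot: [-3.141, 0.002, 2.835]
wrist_force: [-0.1, -0.4, -0.9]
finger_gap: 0.0468
finger_force: 0.0
```

Emit:
jog_arm([
  [[-0.3, -0.4, 0.4, 0, 0, 0, 0.5], [-0.3, -0.4, 0.4, 0, 0, 0, 0.5], [-0.3, -0.4, 0.4, 0, 0, 0, 0], [-0.3, -0.4, 0.4, 0, 0, 0, 0], [-0.3, -0.4, 0.4, 0, 0, 0, 0], [-0.3, -0.4, 0.4, 0, 0, 0, 0], [-0.3, -0.4, 0.4, 0, 0, 0, 0], [-0.3, -0.4, 0.4, 0, 0, 0, 0]],
])

```text
time: 3.58
tcp_pos: [0.4513, -0.202, 0.0997]
ee_rot: [3.142, -0.0, 2.834]
wrist_force: [0.2, -0.3, -0.3]
finger_gap: 0.0162
finger_force: 30.0
```

Emit:
jog_arm([
  [[0, 0, -1.5, 0, 0, 0, 0], [0, 0, -3.5, 0, 0, -0.05, 0], [0, 0, -5.5, 0, 0, -0.12, 0], [0, 0, -7.5, 0, 0, -0.2, 0], [0, 0, -9, 0, 0, -0.251, 0], [0, 0, -9, 0, 0, -0.251, 0], [0, 0, -9, 0, 0, -0.251, 0]],
])

```text
time: 4.17
tcp_pos: [0.4516, -0.2021, 0.19]
ee_rot: [-3.141, 0.001, 3.083]
wrist_force: [-0.0, 0.8, -1.6]
finger_gap: 0.0165
finger_force: 30.0
```

Emit:
jog_arm([
  [[-0.3, 3, 0, 0, 0, 0, 0], [-0.6, 6.5, 0, 0, 0, 0, 0], [-1, 10, 0, 0, 0, 0, 0], [-1.4, 13.5, 0, 0, 0, 0, 0], [-1.6, 17, 0, 0, 0, 0, 0], [-1.6, 20.5, 0, 0, 0, 0, 0], [-1.6, 24, 0, 0, 0, 0, 0], [-1.6, 26, 0, 0, 0, 0, 0]],
])

```text
time: 4.83
tcp_pos: [0.4809, 0.0597, 0.188]
ee_rot: [3.14, -0.003, 3.085]
wrist_force: [0.3, -0.1, -0.7]
finger_gap: 0.0162
finger_force: 30.0
```

Emit:
jog_arm([
  [[0, 2, 0, 0, 0, 0, 0], [0, 3.3, 0, 0, 0, 0, 0], [0, 3.3, 0, 0, 0, 0, 0], [0, 3.3, 0, 0, 0, 0, 0]],
])

```text
time: 5.17
tcp_pos: [0.4832, 0.0899, 0.1883]
ee_rot: [-3.141, -0.003, 3.086]
wrist_force: [-0.2, -1.4, -0.8]
finger_gap: 0.016
finger_force: 30.0
```

```bash
cat >> h.py <<'E'
B0=np.array([.460,.0238]); BY=-.057
def box(p): # world->box frame
    a=np.asarray(p)[:2]-B0; return R.from_euler("z",-BY).apply([a[0],a[1],0])[:2]
def world(xb,yb): return B0+R.from_euler("z",BY).apply([xb,yb,0])[:2]
def delta(xyz,yaw=None): # shift (cm) + turn to reach TCP xyz, yaw
    o=get_obs(); M=R.from_euler("xyz",o["ee_rot"]); d=M.inv().apply(np.asarray(xyz)-o["tcp_pos"])*100
    t=M.inv()*R.from_euler("xyz",[np.pi,0,o["ee_rot"][2] if yaw is None else yaw])
    return d.round(2),t.as_rotvec().round(3)
def tubes(c,im,z=.009,vmax=300,amin=100):
    for s,p in blobs(im,*ORANGE,amin)[1]:
        if s[1]>vmax: continue
        W=plane(c,p,z)[:,:2]; e=np.linalg.svd(W-W.mean(0),full_matrices=False)[2][0]; e*=np.sign(e[0]); t=(W-W.mean(0))@e
        q=W.mean(0)+(t.max()+t.min())/2*e; w=(W-q)@[-e[1],e[0]]
        if q[0]<.72 and q[1]>-.6: print("tube",s,q.round(4),"box",box(q).round(4),"ang",np.degrees(np.arctan2(e[1],e[0])).round(1),"len",np.ptp(t).round(3),"w",np.ptp(w[t<0]).round(3),np.ptp(w[t>0]).round(3))
E
python3 - <<'E'
from h import *
o=get_obs(); print(o["tcp_pos"],o["ee_rot"],box(o["tcp_pos"]),o["finger_gap"]); print(delta([*world(.020,.0675),.104],np.pi+BY))
E
```

```text
[0.48319387 0.08985872 0.18834051] [-3.14095457e+00 -2.63897509e-03  3.08586124e+00] [0.01939289 0.06727277] 0.015980729339428994
(array([-0.08,  0.03,  8.43]), array([-0.001, -0.003,  0.001]))
```

Emit:
jog_arm([
  [[0, 0, 2, 0, 0.003, 0, 0], [0, 0, 4.5, 0, 0.003, 0, 0], [0, 0, 6.5, 0, 0.003, 0, 0], [0, 0, 7.8, 0, 0.003, 0, 0], [0, 0, 8.3, 0, 0.003, 0, 0], [0, 0, 8.3, 0, 0.003, 0, 0], [0, 0, 8.3, 0, 0.003, 0, 0]],
])

```text
time: 5.75
tcp_pos: [0.4842, 0.0889, 0.1067]
ee_rot: [-3.141, -0.003, 3.084]
wrist_force: [-0.4, -0.5, -0.2]
finger_gap: 0.016
finger_force: 30.0
```

Emit:
jog_arm([
  [[0, 0, 0, 0, 0, 0, 0.3], [0, 0, 0, 0, 0, 0, 0.35], [0, 0, 0, 0, 0, 0, 0.35], [0, 0, 0, 0, 0, 0, 0.35], [0, 0, -1, 0, 0, 0, 0.35], [0, 0, -4, 0, 0, 0, 0.35], [0, 0, -7, 0, 0, 0, 0.35], [0, 0, -9, 0, 0, 0, 0.35]],
])

```text
time: 6.42
tcp_pos: [0.4849, 0.0897, 0.1992]
ee_rot: [3.141, -0.0, 3.085]
wrist_force: [-0.1, 0.9, -0.3]
finger_gap: 0.033
finger_force: 0.0
```

Emit:
jog_arm([
  [[0, -3, 0, 0, 0, 0, 0.5], [0, -6.5, 0, 0, 0, 0, 0.5], [0, -10, 0, 0, 0, 0, 0.5], [0, -13.5, 0, 0, 0, 0, 0.5], [0, -17, 0, 0, 0, 0, 0.5], [0, -20.5, 0, 0, 0, 0, 0.5], [0, -24, 0, 0, 0, 0, 0.5], [0, -26, 0, 0, 0, 0, 0.5]],
])

```text
time: 7.08
tcp_pos: [0.4694, -0.1732, 0.1971]
ee_rot: [-3.14, -0.002, 3.083]
wrist_force: [0.7, 0.3, -0.1]
finger_gap: 0.0468
finger_force: 0.0
```

```bash
python3 - <<'E'
from h import *
o=get_obs(); print(o["tcp_pos"],o["ee_rot"])
c,im=get("wrist"); tubes(c,im); cv2.imwrite("pics/w3.png",im[:,:,::-1])
c,im=get("top"); tubes(c,im,amin=25)
print("to B",delta([.471,-.3158,.160],np.pi+BY))
E
```

```text
[ 0.46941042 -0.17318453  0.19714987] [-3.13972332e+00 -1.61252657e-03  3.08325523e+00]
tube [ 567  154   45   96 1322] [0.4866 0.0938] box [0.0226 0.0714] ang -7.3 len 0.099 w 0.019 0.014
tube [ 160  162   29   95 1564] [ 0.4711 -0.3163] box [ 0.0305 -0.3389] ang -3.2 len 0.099 w 0.022 0.017
tube [  27  171   72   90 1783] [ 0.472  -0.4303] box [ 0.0379 -0.4527] ang 18.4 len 0.1 w 0.026 0.02
tube [272 286  28   9 224] [ 0.5676 -0.2151] box [ 0.121  -0.2323] ang -89.8 len 0.03 w 0.01 0.009
tube [ 140  146   95   34 2520] [0.6772 0.5325] box [0.1879 0.5203] ang -87.3 len 0.36 w 0.125 0.131
tube [298 205   6  25  82] [0.486  0.0899] box [0.0222 0.0675] ang -5.0 len 0.092 w 0.016 0.011
tube [437 212  11  26 104] [ 0.473  -0.4292] box [ 0.0388 -0.4516] ang 16.6 len 0.096 w 0.018 0.013
tube [407 214   6  24  95] [ 0.4665 -0.3152] box [ 0.0258 -0.3381] ang -4.9 len 0.087 w 0.018 0.013
to B (array([ -1.  , -14.24,   3.72]), array([-0.002, -0.002, -0.004]))
```

Emit:
jog_arm([
  [[-0.4, -3, 0, 0, 0, -0.004, 0.5], [-0.8, -6.5, 0, 0, 0, -0.004, 0.5], [-1, -10, 0.5, 0, 0, -0.004, 0.5], [-1, -13, 1.5, 0, 0, -0.004, 0.5], [-1, -14.3, 3.5, 0, 0, -0.004, 0.5], [-1, -14.3, 6, 0, 0, -0.004, 0.5], [-1, -14.3, 8, 0, 0, -0.004, 0.5], [-1, -14.3, 8.5, 0, 0, -0.004, 0.5]],
])

```text
time: 7.85
tcp_pos: [0.4697, -0.3111, 0.1087]
ee_rot: [3.137, -0.008, 3.089]
wrist_force: [-0.2, 0.5, 0.0]
finger_gap: 0.0468
finger_force: 0.0
```

Emit:
jog_arm([
  [[0, 0, 0.5, 0, 0, 0, 0.5], [0, 0, 1, 0, 0, 0, 0.5], [0, 0, 1, 0, 0, 0, 0.5], [0, 0, 1, 0, 0, 0, 0.5]],
])

```text
time: 8.18
tcp_pos: [0.4717, -0.3132, 0.1025]
ee_rot: [-3.141, -0.002, 3.089]
wrist_force: [0.1, -0.5, -0.1]
finger_gap: 0.0469
finger_force: 0.0
```

Emit:
jog_arm([
  [[0, -0.3, 0.2, 0, 0, 0, 0.5], [0, -0.3, 0.2, 0, 0, 0, 0], [0, -0.3, 0.2, 0, 0, 0, 0], [0, -0.3, 0.2, 0, 0, 0, 0], [0, -0.3, 0.2, 0, 0, 0, 0], [0, -0.3, 0.2, 0, 0, 0, 0], [0, -0.3, 0.2, 0, 0, 0, 0]],
])

```text
time: 8.77
tcp_pos: [0.4709, -0.3163, 0.0997]
ee_rot: [-3.142, -0.003, 3.089]
wrist_force: [-0.1, -0.4, 0.8]
finger_gap: 0.016
finger_force: 29.9
```

Emit:
jog_arm([
  [[0, 0, -1.5, 0, 0, 0, 0], [0, 0, -4, 0, 0, 0, 0], [0, 0, -6.5, 0, 0, 0, 0], [0.2, 1.5, -8.5, 0, 0, 0, 0], [0.5, 4, -9, 0, 0, 0, 0], [0.8, 7.5, -9, 0, 0, 0, 0], [1.1, 11, -9, 0, 0, 0, 0], [1.1, 14.5, -9, 0, 0, 0, 0]],
])

```text
time: 9.43
tcp_pos: [0.467, -0.1696, 0.1898]
ee_rot: [3.141, -0.003, 3.087]
wrist_force: [-0.2, 0.3, -0.5]
finger_gap: 0.0172
finger_force: 3.0
```

Emit:
jog_arm([
  [[0, 3.5, 0, 0, 0, 0, 0], [0, 7, 0, 0, 0, 0, 0], [0, 10.5, 0, 0, 0, 0, 0], [0, 14, 0, 0, 0, 0, 0], [0, 17.5, 0, 0, 0, 0, 0], [0, 20, 0, 0, 0, 0, 0], [0, 21.6, 0, 0, 0, 0, 0], [0, 21.6, 0, 0, 0, 0, 0]],
])

```text
time: 10.1
tcp_pos: [0.479, 0.0476, 0.1897]
ee_rot: [3.14, -0.003, 3.092]
wrist_force: [-0.2, -0.4, -0.4]
finger_gap: 0.0165
finger_force: 30.0
```

```bash
python3 - <<'E'
from h import *
o=get_obs(); print(o["tcp_pos"],o["ee_rot"],box(o["tcp_pos"]),o["finger_gap"]); print(delta([*world(.020,.0225),.104],np.pi+BY))
E
```

```text
[0.47895675 0.04755958 0.18969007] [ 3.14022270e+00 -3.04766398e-03  3.09229622e+00] [0.0175724  0.02480094] 0.01645948100386145
(array([-0.27, -0.24,  8.57]), array([ 0.001, -0.003,  0.008]))
```

The grip slackened in transit (3 N), so I'll check how the tube sits before lowering it.

```bash
python3 - <<'E'
from h import *
c,im=get("wrist"); a=im
tubes(c,im,z=.095,vmax=330)
c,im=get("side"); tubes(c,im,z=.095,amin=25)
cv2.imwrite("pics/w4.png",np.hstack([cv2.resize(a,None,fx=.75,fy=.75),cv2.resize(im[90:230,240:374],(287,300))])[:,:,::-1])
E
```

```text
tube [ 353  158   22   99 1385] [0.46   0.0767] box [-0.003   0.0528] ang -4.5 len 0.067 w 0.013 0.009
tube [ 304  165   30  130 2888] [0.4757 0.0478] box [0.0143 0.0248] ang -3.1 len 0.092 w 0.019 0.015
tube [323 123  28  14 278] [0.6838 0.678 ] box [0.1862 0.6659] ang 80.2 len 0.219 w 0.137 0.133
tube [296 180   9   4  29] [0.4474 0.0566] box [-0.0144  0.032 ] ang -39.0 len 0.038 w 0.027 0.027
tube [298 195  22   4  59] [ 0.47  -0.077] box [ 0.0158 -0.1   ] ang -13.8 len 0.077 w 0.026 0.018
tube [ 367  229  102   71 4750] [ 0.7154 -0.4906] box [ 0.2843 -0.4991] ang 90.0 len 0.327 w 0.203 0.202
tube [340 234   9  18  81] [ 0.5472 -0.3853] box [ 0.1103 -0.4035] ang -88.4 len 0.094 w 0.013 0.016
tube [304 273  32  11 162] [ 0.4593 -0.5438] box [ 0.0316 -0.5667] ang 14.2 len 0.088 w 0.025 0.02
```

View pics/w4.png

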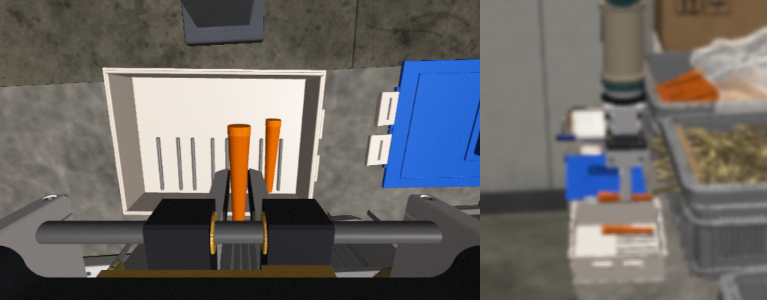

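Emit:
jog_arm([
  [[-0.3, -0.2, 2, 0, 0, 0.007, 0], [-0.3, -0.2, 4.5, 0, 0, 0.007, 0], [-0.3, -0.2, 6.5, 0, 0, 0.007, 0], [-0.3, -0.2, 7.8, 0, 0, 0.007, 0], [-0.3, -0.2, 8.5, 0, 0, 0.007, 0], [-0.3, -0.2, 8.5, 0, 0, 0.007, 0], [-0.3, -0.2, 8.5, 0, 0, 0.007, 0]],
])

```text
time: 10.78
tcp_pos: [0.4821, 0.0415, 0.1047]
ee_rot: [-3.141, -0.003, 3.08]
wrist_force: [-0.5, -0.4, 0.9]
finger_gap: 0.0161
finger_force: 30.0
```

Emit:
jog_arm([
  [[0, 0, 0, 0, 0, 0, 0.3], [0, 0, 0, 0, 0, 0, 0.35], [0, 0, 0, 0, 0, 0, 0.35], [0, 0, 0, 0, 0, 0, 0.35], [0, 0, -1, 0, 0, 0, 0.35], [0, 0, -4, 0, 0, 0, 0.35], [0, 0, -7, 0, 0, 0, 0.35], [0, 0, -9, 0, 0, 0, 0.35]],
])

```text
time: 11.45
tcp_pos: [0.4828, 0.0427, 0.197]
ee_rot: [3.142, -0.0, 3.082]
wrist_force: [0.3, 0.2, 0.7]
finger_gap: 0.0328
finger_force: 0.0
```

Emit:
jog_arm([
  [[0, -3, 0, 0, 0, 0, 0.5], [0, -6.5, 0, 0, 0, 0, 0.5], [0, -10, 0, 0, 0, 0, 0.5], [0, -13.5, 0, 0, 0, 0, 0.5], [0, -17, 0, 0, 0, 0, 0.5], [0, -20.5, 0, 0, 0, 0, 0.5], [0, -24, 0, 0, 0, 0, 0.5], [0, -27, 0, 0, 0, 0, 0.5]],
])

```text
time: 12.12
tcp_pos: [0.4657, -0.2291, 0.1948]
ee_rot: [-3.141, -0.002, 3.081]
wrist_force: [0.2, -0.2, -0.2]
finger_gap: 0.047
finger_force: 0.0
```

Emit:
jog_arm([
  [[0, -3, 0, 0, 0, -0.06, 0.5], [-0.4, -6, 0, 0, 0, -0.12, 0.5], [-0.8, -9, 0, 0, 0, -0.18, 0.5], [-1.2, -12, 0, 0, 0, -0.24, 0.5], [-1.5, -14, 0, 0, 0, -0.3, 0.5], [-1.5, -15, 0, 0, 0, -0.33, 0.5], [-1.5, -15, 0, 0, 0, -0.33, 0.5]],
])

```text
time: 12.7
tcp_pos: [0.472, -0.3801, 0.1943]
ee_rot: [-3.141, -0.003, -2.873]
wrist_force: [-0.1, -0.3, 0.6]
finger_gap: 0.0469
finger_force: 0.0
```

```bash
python3 - <<'E'
from h import *
o=get_obs(); print(o["tcp_pos"],o["ee_rot"],o["qpos"])
c,im=get("wrist"); tubes(c,im); cv2.imwrite("pics/w5.png",im[:,:,::-1])
c,im=get("top"); tubes(c,im,amin=25)
print("to C",delta([.472,-.4303,.100]))
E
```

```text
[ 0.47202514 -0.38009217  0.19433803] [-3.14113761e+00 -2.77342659e-03 -2.87304643e+00] [-0.79140667  0.39849595  1.60018365 -0.00290233  1.14387366 -2.62954681]
tube [ 256  139   22   89 1315] [ 0.4673 -0.4319] box [ 0.0333 -0.4546] ang 16.2 len 0.087 w 0.019 0.015
tube [ 85 169  30  26 150] [ 0.5103 -0.5884] box [ 0.0851 -0.6083] ang -36.6 len 0.037 w 0.017 0.016
tube [ 90 189  37  30 220] [ 0.5255 -0.5811] box [ 0.0998 -0.6002] ang -39.7 len 0.038 w 0.019 0.025
tube [ 140  146   95   34 2505] [0.677  0.5326] box [0.1877 0.5204] ang -87.4 len 0.36 w 0.125 0.131
tube [379 195  27   5  93] [ 0.5713 -0.2478] box [ 0.1265 -0.2648] ang -88.1 len 0.097 w 0.008 0.015
tube [298 205   6  25  83] [0.486  0.0901] box [0.0222 0.0677] ang -5.0 len 0.092 w 0.015 0.01
tube [311 206   5  26  77] [0.482  0.0429] box [0.0208 0.0203] ang -3.9 len 0.094 w 0.013 0.011
tube [440 225   8  13  51] [ 0.4497 -0.4375] box [ 0.016  -0.4611] ang 22.3 len 0.047 w 0.015 0.016
to C (array([ 1.36, -5.15,  9.42]), array([ 0.002, -0.003, -0.   ]))
```

Emit:
jog_arm([
  [[0.4, -1.5, 1, 0, 0, 0.08, 0.5], [0.8, -3, 2.5, 0, 0, 0.08, 0.5], [1.2, -4.2, 4.5, 0, 0, 0.08, 0.5], [1.36, -5.15, 6.5, 0, 0, 0.08, 0.5], [1.36, -5.15, 8.3, 0, 0, 0.08, 0.5], [1.36, -5.15, 9.1, 0, 0, 0.08, 0.5], [1.36, -5.15, 9.1, 0, 0, 0.08, 0.5], [1.36, -5.15, 9.1, 0, 0, 0.08, 0.5]],
])

```text
time: 13.47
tcp_pos: [0.4725, -0.4296, 0.1037]
ee_rot: [3.14, -0.003, -2.951]
wrist_force: [-0.3, -0.1, -0.2]
finger_gap: 0.0469
finger_force: 0.0
```

```bash
python3 - <<'E'
from h import *
print(get_obs()["qpos"][5]); print("to C",delta([.472,-.4303,.0997]))
E
```

```text
-2.6063941033430753
to C (array([ 0.06, -0.05,  0.4 ]), array([ 0.002, -0.003, -0.   ]))
```

Emit:
jog_arm([
  [[0, 0, 0.4, 0, 0, 0, 0.5], [0, 0, 0.4, 0, 0, 0, 0], [0, 0, 0.4, 0, 0, 0, 0], [0, 0, 0.4, 0, 0, 0, 0], [0, 0, 0.4, 0, 0, 0, 0], [0, 0, 0.4, 0, 0, 0, 0], [0, 0, 0.4, 0, 0, 0, 0]],
])

```text
time: 14.05
tcp_pos: [0.4724, -0.4308, 0.1]
ee_rot: [3.141, -0.003, -2.952]
wrist_force: [-0.6, 0.7, 2.9]
finger_gap: 0.0163
finger_force: 29.4
```

Emit:
jog_arm([
  [[0, 0, -1.5, 0, 0, 0, 0], [0, 0, -3.5, 0, 0, 0.05, 0], [0, 0, -5.5, 0, 0, 0.12, 0], [0, 0, -7.5, 0, 0, 0.2, 0], [0, 0, -9, 0, 0, 0.248, 0], [0, 0, -9, 0, 0, 0.248, 0], [0, 0, -9, 0, 0, 0.248, 0]],
])

```text
time: 14.63
tcp_pos: [0.4728, -0.431, 0.1901]
ee_rot: [-3.14, -0.002, 3.085]
wrist_force: [-0.2, -0.6, -0.3]
finger_gap: 0.0156
finger_force: 29.4
```

Emit:
jog_arm([
  [[0.3, 3, 0, 0, 0, 0, 0], [0.6, 6.5, 0, 0, 0, 0, 0], [1, 10, 0, 0, 0, 0, 0], [1.4, 13.5, 0, 0, 0, 0, 0], [1.8, 17, 0, 0, 0, 0, 0], [1.8, 20.5, 0, 0, 0, 0, 0], [1.8, 24, 0, 0, 0, 0, 0], [1.8, 26, 0, 0, 0, 0, 0]],
])

```text
time: 15.3
tcp_pos: [0.468, -0.1665, 0.188]
ee_rot: [3.138, -0.007, 3.086]
wrist_force: [0.1, 0.3, 0.1]
finger_gap: 0.0161
finger_force: 29.4
```

Emit:
jog_arm([
  [[0, 3, 0, 0, 0, 0, 0], [0, 6.5, 0, 0, 0, 0, 0], [0, 10, 0, 0, 0, 0, 0], [0, 13.5, 0, 0, 0, 0, 0], [0, 16, 0, 0, 0, 0, 0], [0, 17, 0, 0, 0, 0, 0], [0, 17, 0, 0, 0, 0, 0]],
])

```text
time: 15.88
tcp_pos: [0.4787, 0.0013, 0.1885]
ee_rot: [3.141, -0.005, 3.088]
wrist_force: [0.8, -0.3, 0.0]
finger_gap: 0.0163
finger_force: 29.4
```

```bash
python3 - <<'E'
from h import *
o=get_obs(); print(box(o["tcp_pos"]),o["finger_gap"]); print(delta([*world(.020,-.0225),.104],np.pi+BY))
c,im=get("wrist"); tubes(c,im,z=.095,vmax=330)
E
```

```text
[ 0.01995772 -0.02139952] 0.01630461918250597
(array([-0.05, -0.11,  8.45]), array([ 0.   , -0.005,  0.003]))
tube [ 353  155   21  100 1386] [0.4576 0.0298] box [-0.0027  0.0059] ang -4.2 len 0.067 w 0.013 0.009
tube [ 400  156   26  100 1412] [0.46  0.062] box [-0.0022  0.0382] ang -5.1 len 0.067 w 0.013 0.01
tube [ 299  165   31  130 2952] [0.4748 0.0013] box [ 0.0161 -0.0216] ang -0.0 len 0.092 w 0.019 0.015
```

Emit:
jog_arm([
  [[0, -0.1, 2, 0, 0, 0.05, 0], [0, -0.1, 4.5, 0, 0, 0.05, 0], [0, -0.1, 6.5, 0, 0, 0.05, 0], [0, -0.1, 7.8, 0, 0, 0.05, 0], [0, -0.1, 8.4, 0, 0, 0.05, 0], [0, -0.1, 8.4, 0, 0, 0.05, 0], [0, -0.1, 8.4, 0, 0, 0.05, 0]],
])

```text
time: 16.52
tcp_pos: [0.4794, -0.0027, 0.1054]
ee_rot: [-3.141, -0.003, 3.033]
wrist_force: [-1.1, -0.1, -0.0]
finger_gap: 0.0164
finger_force: 29.4
```

Emit:
jog_arm([
  [[0, 0, 0, 0, 0, 0, 0.3], [0, 0, 0, 0, 0, 0, 0.35], [0, 0, 0, 0, 0, 0, 0.35], [0, 0, 0, 0, 0, 0, 0.35], [0, 0, -1, 0, 0, 0, 0.35], [0, 0, -4, 0, 0, 0, 0.35], [0, 0, -7, 0, 0, 0, 0.35], [0, 0, -10, 0, 0, -0.05, 0.35]],
])

```text
time: 17.18
tcp_pos: [0.4791, -0.0013, 0.2067]
ee_rot: [3.141, -0.004, 3.085]
wrist_force: [0.7, -0.9, 0.8]
finger_gap: 0.0328
finger_force: 0.0
```

Emit:
jog_arm([
  [[0, -3, 0, 0, 0, 0.1, 0.5], [0, -6.5, 0, 0, 0, 0.2, 0.5], [-0.5, -10, 0, 0, 0, 0.3, 0.5], [-1, -13.5, 0, 0, 0, 0.4, 0.5], [-2, -17, 0, 0, 0, 0.5, 0.5], [-3, -20.5, 0, 0, 0, 0.6, 0.5], [-3.5, -23.5, 0, 0, 0, 0.7, 0.5], [-3.5, -24.9, 0, 0, 0, 0.8, 0.5]],
])

```text
time: 17.85
tcp_pos: [0.5011, -0.2562, 0.2057]
ee_rot: [-3.139, 0.001, 2.277]
wrist_force: [0.7, 0.3, 0.2]
finger_gap: 0.0473
finger_force: 0.0
```

Emit:
jog_arm([
  [[0, 0, 0, 0, 0, 0.1, 0.5], [0, 0, 0, 0, 0, 0.2, 0.5], [0, 0, 0, 0, 0, 0.3, 0.5], [0, 0, 0, 0, 0, 0.4, 0.5], [0, 0, 0, 0, 0, 0.5, 0.5], [0, 0, 0, 0, 0, 0.6, 0.5], [0, 0, 0, 0, 0, 0.685, 0.5], [0, 0, 0, 0, 0, 0.685, 0.5]],
])

```text
time: 18.52
tcp_pos: [0.5001, -0.252, 0.2057]
ee_rot: [-3.139, -0.0, 1.598]
wrist_force: [-0.3, 0.4, -0.0]
finger_gap: 0.0472
finger_force: 0.0
```

```bash
python3 - <<'E'
from h import *
o=get_obs(); print(o["tcp_pos"],o["ee_rot"],o["qpos"])
c,im=get("wrist"); tubes(c,im); cv2.imwrite("pics/w6.png",im[:,:,::-1])
c,im=get("top"); tubes(c,im,amin=25); cv2.imwrite("pics/t6.png",im[:,:,::-1])
print("to D",delta([.5713,-.248,.100],1.6))
E
```

```text
[ 0.50005936 -0.25197555  0.20566485] [-3.13883124e+00 -1.71716835e-04  1.59771777e+00] [-5.90244353e-01  3.25724007e-01  1.68670886e+00 -1.61102115e-03
  1.13151166e+00 -6.16479167e-01]
tube [ 376  151   18   96 1281] [ 0.5706 -0.251 ] box [ 0.1261 -0.2681] ang -87.3 len 0.101 w 0.015 0.019
tube [ 140  146   95   34 2511] [0.6772 0.5326] box [0.1879 0.5204] ang -87.4 len 0.36 w 0.125 0.131
tube [298 205   6  25  81] [0.486 0.09 ] box [0.0222 0.0676] ang -5.2 len 0.092 w 0.015 0.01
tube [311 206   5  26  77] [0.482  0.0429] box [0.0208 0.0203] ang -3.9 len 0.094 w 0.013 0.011
tube [323 207   5  26  81] [ 0.4794 -0.0016] box [ 0.0208 -0.0243] ang -3.5 len 0.095 w 0.013 0.011
to D (array([ 0.18,  7.16, 10.54]), array([-0.003, -0.   ,  0.001]))
```

View pics/w6.png

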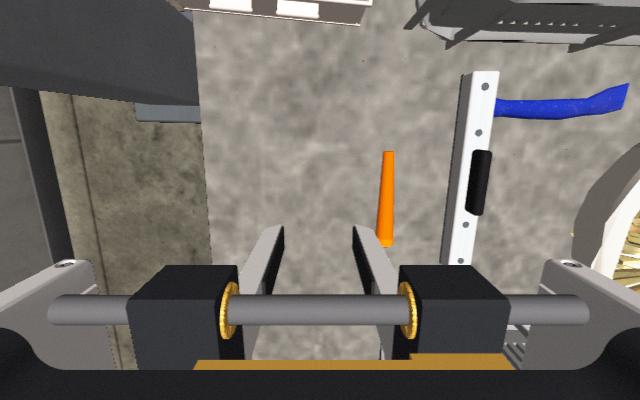

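The bar is at (470,165) with its black grip at (480,182). Tube D is at (387,198), and the crate side is at the top right. I'll grasp D toward its cap so it can go straight into the box with the camera clear of the crates.

Emit:
jog_arm([
  [[-0.5, 2, 1, 0, 0, 0, 0.5], [-1, 4.5, 2.5, 0, 0, 0, 0.5], [-1.7, 6.5, 4.5, 0, 0, 0, 0.5], [-1.7, 7.1, 7, 0, 0, 0, 0.5], [-1.7, 7.1, 9.3, 0, 0, 0, 0.5], [-1.7, 7.1, 10.2, 0, 0, 0, 0.5], [-1.7, 7.1, 10.2, 0, 0, 0, 0.5], [-1.7, 7.1, 10.2, 0, 0, 0, 0.5]],
])

```text
time: 19.28
tcp_pos: [0.5711, -0.267, 0.1034]
ee_rot: [-3.138, -0.001, 1.599]
wrist_force: [-0.2, 0.4, -0.4]
finger_gap: 0.0473
finger_force: 0.0
```

```bash
python3 - <<'E'
from h import *
print(delta([.571,-.269,.0997],1.6))
c,im=get("top"); tubes(c,im,amin=25)
E
```

```text
(array([-0.2 , -0.01,  0.37]), array([-0.003, -0.001, -0.001]))
tube [ 140  146   95   34 2526] [0.6774 0.5328] box [0.188  0.5205] ang -87.4 len 0.36 w 0.125 0.131
```

Emit:
jog_arm([
  [[-0.1, 0, 0.37, 0, 0, 0, 0.5], [-0.1, 0, 0.37, 0, 0, 0, 0], [-0.1, 0, 0.37, 0, 0, 0, 0], [-0.1, 0, 0.37, 0, 0, 0, 0], [-0.1, 0, 0.37, 0, 0, 0, 0], [-0.1, 0, 0.37, 0, 0, 0, 0], [-0.1, 0, 0.37, 0, 0, 0, 0]],
])

```text
time: 19.92
tcp_pos: [0.5713, -0.2681, 0.1]
ee_rot: [-3.139, -0.0, 1.599]
wrist_force: [-1.2, 0.5, 2.0]
finger_gap: 0.0175
finger_force: 30.0
```

Emit:
jog_arm([
  [[0, 0, -1.5, 0, 0, 0, 0], [0, 0, -4, 0, 0, 0, 0], [0, 0, -6.5, 0, 0, 0, 0], [0, -1.5, -8.5, 0, 0, 0, 0], [0, -4, -9, 0, 0, 0, 0], [0, -7, -9, 0, 0, 0, 0], [0, -9, -9, 0, 0, 0, 0], [0, -9, -9, 0, 0, 0, 0]],
])

```text
time: 20.58
tcp_pos: [0.4776, -0.2697, 0.19]
ee_rot: [-3.135, -0.002, 1.598]
wrist_force: [-0.6, 0.8, -0.1]
finger_gap: 0.0175
finger_force: 30.0
```

Emit:
jog_arm([
  [[2, 0, 0, 0, 0, 0.1, 0], [5, -0.3, 0, 0, 0, 0.2, 0], [8, -0.6, 0, 0, 0, 0.3, 0], [11, -1, 0, 0, 0, 0.4, 0], [14, -1.4, 0, 0, 0, 0.5, 0], [17, -1.8, 0, 0, 0, 0.6, 0], [20, -2.1, 0, 0, 0, 0.7, 0], [22.6, -2.1, 0, 0, 0, 0.8, 0]],
])

```text
time: 21.25
tcp_pos: [0.454, -0.0433, 0.1901]
ee_rot: [-3.139, 0.001, 0.794]
wrist_force: [-0.0, -0.1, -0.7]
finger_gap: 0.0177
finger_force: 30.0
```

Emit:
jog_arm([
  [[0, 0, 0, 0, 0, 0.12, 0], [0, 0, 0, 0, 0, 0.24, 0], [0, 0, 0, 0, 0, 0.36, 0], [0, 0, 0, 0, 0, 0.48, 0], [0, 0, 0, 0, 0, 0.6, 0], [0, 0, 0, 0, 0, 0.72, 0], [0, 0, 0, 0, 0, 0.84, 0], [0, 0, 0, 0, 0, 0.856, 0]],
])

```text
time: 21.92
tcp_pos: [0.4551, -0.0451, 0.1901]
ee_rot: [-3.141, 0.002, -0.06]
wrist_force: [0.1, 0.2, -0.1]
finger_gap: 0.0174
finger_force: 30.0
```

```bash
python3 - <<'E'
from h import *
o=get_obs(); print(box(o["tcp_pos"]),o["finger_gap"],o["finger_force"]); print(delta([*world(-.001,-.0675),.104],BY))
c,im=get("wrist"); tubes(c,im,z=.095,vmax=330); cv2.imwrite("pics/w7.png",im[:,:,::-1])
c,im=get("top");tubes(c,im,z=.095,amin=25)
E
```

```text
[-0.00097489 -0.0690577 ] 0.017448367295484726 29.967323093515006
(array([ 0.02, -0.15,  8.61]), array([-0.   ,  0.002, -0.003]))
tube [ 217  130   21  105 1456] [0.4968 0.0123] box [ 0.0374 -0.0094] ang -5.1 len 0.068 w 0.013 0.009
tube [ 264  131   20  104 1507] [ 0.4947 -0.018 ] box [ 0.037  -0.0397] ang -3.2 len 0.068 w 0.012 0.009
tube [ 304  136   28  153 3229] [ 0.4709 -0.0463] box [ 0.0149 -0.0693] ang -3.5 len 0.106 w 0.019 0.015
tube [ 165  145   24   90 1341] [0.4942 0.0452] box [0.0329 0.0233] ang -5.5 len 0.059 w 0.013 0.01
tube [ 442  130   97   57 5011] [ 0.7082 -0.5882] box [ 0.2826 -0.5969] ang -89.1 len 0.346 w 0.202 0.205
tube [ 140  146   95   34 2520] [0.6538 0.5042] box [0.1662 0.4906] ang -87.4 len 0.341 w 0.118 0.124
tube [298 205   6  25  82] [0.4727 0.0849] box [0.0092 0.0617] ang -5.1 len 0.087 w 0.014 0.01
tube [323 226   4   7  27] [4.328e-01 4.000e-04] box [-0.0259 -0.0249] ang -2.0 len 0.022 w 0.011 0.011
```

View pics/w7.png

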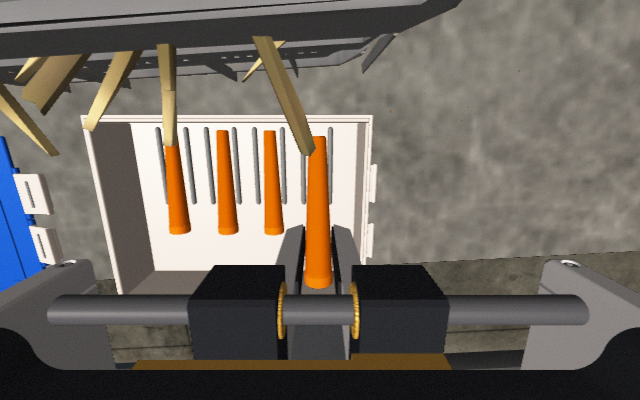

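The tubes sit in three channels, and held tube D lines up with the fourth at (317,210). A crate rim and some straws are near the far side. I'll check the rim's height before lowering.

```bash
python3 - <<'E'
from h import *
cs=cal("side"); ct=cal("top")
P=plane(cs,(340,217),0)[0]; print("crate foot",P)
for z in(.1,.14,.18,.22,.26,.3): print(z,proj(cs,[P[0]-.03,P[1],z]).round(0),plane(ct,(340,189),z)[0].round(3),proj(ct,[P[0]-.03,P[1],z]).round(0))
E
```

```text
crate foot [ 0.5874893  -0.06700564  0.        ]
0.1 [[332. 193.]] [ 0.576 -0.05   0.1  ] [[345. 194.]]
0.14 [[332. 183.]] [ 0.567 -0.049  0.14 ] [[345. 192.]]
0.18 [[332. 173.]] [ 0.558 -0.048  0.18 ] [[346. 189.]]
0.22 [[332. 162.]] [ 0.55  -0.046  0.22 ] [[346. 187.]]
0.26 [[333. 151.]] [ 0.541 -0.045  0.26 ] [[347. 184.]]
0.3 [[333. 140.]] [ 0.532 -0.044  0.3  ] [[348. 181.]]
```

```bash
python3 - <<'E'
import cv2,numpy as np
a=cv2.imread("pics/a_side.png")[130:230,260:420]; b=cv2.imread("pics/a_top.png")[130:230,270:430]
cv2.imwrite("pics/crate.png",np.vstack([cv2.resize(x,(480,300),interpolation=cv2.INTER_CUBIC) for x in(a,b)]))
E
```

```text
(no output)
```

View pics/crate.png

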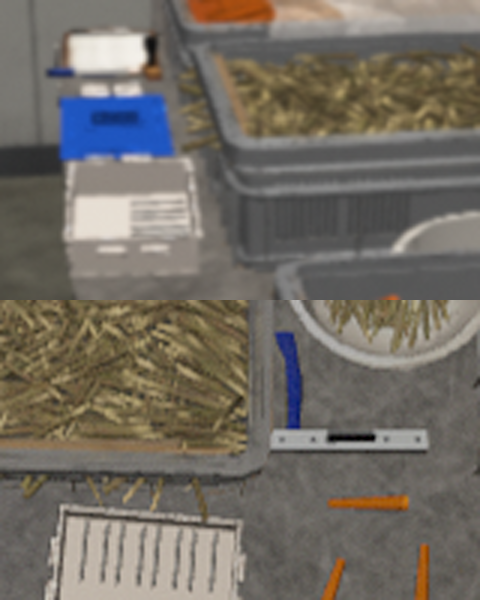

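The rim front is at about x = 0.555 and z = 0.16. I'll lower the tube 13 mm closer to me, then nudge it forward with closed fingertips.

Emit:
jog_arm([
  [[-1.3, -0.15, 2, 0, 0, 0, 0], [-1.3, -0.15, 4.5, 0, 0, 0, 0], [-1.3, -0.15, 6.5, 0, 0, 0, 0], [-1.3, -0.15, 7.8, 0, 0, 0, 0], [-1.3, -0.15, 8.5, 0, 0, 0, 0], [-1.3, -0.15, 8.5, 0, 0, 0, 0], [-1.3, -0.15, 8.5, 0, 0, 0, 0]],
])

```text
time: 22.6
tcp_pos: [0.4415, -0.0431, 0.1052]
ee_rot: [-3.141, 0.003, -0.056]
wrist_force: [0.7, -0.6, -0.2]
finger_gap: 0.0174
finger_force: 30.0
```

Emit:
jog_arm([
  [[0, 0, 0, 0, 0, 0, 0.3], [0, 0, 0, 0, 0, 0, 0.35], [0, 0, 0, 0, 0, 0, 0.35], [0, 0, 0, 0, 0, 0, 0.35], [0, 0, -1, 0, 0, 0, 0.35], [0, 0, -3, 0, 0, 0, 0.35], [0, 0, -5, 0, 0, 0, 0.35], [0, 0, -5, 0, 0, 0, 0.35]],
])

```text
time: 23.27
tcp_pos: [0.4433, -0.0435, 0.1582]
ee_rot: [3.14, -0.004, -0.057]
wrist_force: [1.4, 0.6, -0.1]
finger_gap: 0.0328
finger_force: 0.0
```

Emit:
jog_arm([
  [[-3, 0, -0.5, 0, 0, 0, 0], [-4.9, 0, -0.5, 0, 0, 0, 0], [-4.9, 0, -0.5, 0, 0, 0, 0], [-4.9, 0, -0.5, 0, 0, 0, 0], [-4.9, 0, -0.5, 0, 0, 0, 0]],
])

```text
time: 23.68
tcp_pos: [0.3933, -0.0405, 0.1602]
ee_rot: [3.141, 0.001, -0.057]
wrist_force: [0.0, -0.3, -0.3]
finger_gap: 0.0028
finger_force: 0.0
```

```bash
python3 - <<'E'
from h import *
o=get_obs(); print(box(o["tcp_pos"]),o["tcp_pos"],o["ee_rot"])
c,im=get("wrist"); tubes(c,im,z=.012,vmax=330); cv2.imwrite("pics/w8.png",im[:,:,::-1])
E
```

```text
[-0.06292528 -0.06796361] [ 0.39330509 -0.04046843  0.1602358 ] [ 3.14135758e+00  1.16578525e-03 -5.73334511e-02]
tube [ 133   43   32  133 2233] [0.4853 0.0897] box [0.0215 0.0673] ang -5.9 len 0.099 w 0.019 0.013
tube [ 196   44   26  133 2162] [0.482 0.042] box [0.0209 0.0194] ang -5.2 len 0.099 w 0.018 0.013
tube [ 254   45   24  132 2224] [ 0.4792 -0.0025] box [ 0.0206 -0.0252] ang -3.5 len 0.098 w 0.018 0.013
tube [ 307   68   23  128 2212] [ 0.4608 -0.0445] box [ 0.0047 -0.0681] ang -3.0 len 0.099 w 0.019 0.014
```

View pics/w8.png

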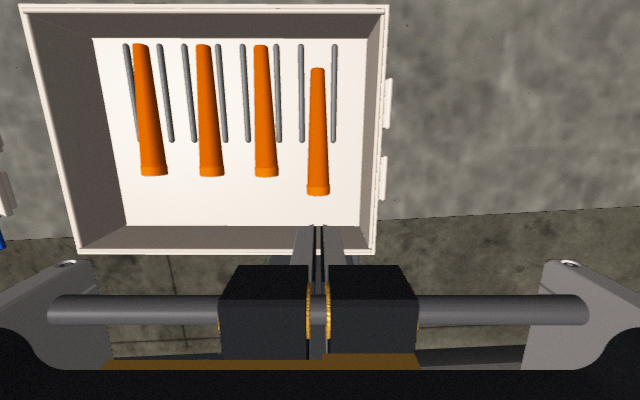

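All four tubes are lying in their channels with tips far, and D's cap is at (318,190). I'll nudge D home by about 15 mm.

Emit:
jog_arm([
  [[0, 0, 2, 0, 0, 0, 0], [0, 0, 4, 0, 0, 0, 0], [0, 0, 5.2, 0, 0, 0, 0], [0, 0, 5.2, 0, 0, 0, 0], [0.6, 0, 5.2, 0, 0, 0, 0], [1.1, 0, 5.2, 0, 0, 0, 0], [1.6, 0, 5.2, 0, 0, 0, 0], [2, 0, 5.2, 0, 0, 0, 0]],
])

```text
time: 24.4
tcp_pos: [0.4139, -0.0417, 0.1089]
ee_rot: [3.141, 0.0, -0.057]
wrist_force: [-0.0, 0.9, 0.9]
finger_gap: 0.0004
finger_force: 0.1
```

Emit:
jog_arm([
  [[0.3, 0, 0, 0, 0, 0, 0], [0.6, 0, 0, 0, 0, 0, 0], [0.6, 0, 0, 0, 0, 0, 0], [-0.5, 0, 0, 0, 0, 0, 0], [-0.5, 0, -3, 0, 0, 0, 0], [-0.5, 0, -6, 0, 0, 0, 0], [-0.5, 0, -9, 0, 0, 0, 0], [-0.5, 0, -11, 0, 0, 0, 0]],
])

```text
time: 25.07
tcp_pos: [0.4067, -0.041, 0.2204]
ee_rot: [3.141, 0.001, -0.057]
wrist_force: [0.5, -0.6, 0.3]
finger_gap: 0.0003
finger_force: 0.0
```

```bash
python3 - <<'E'
from h import *
o=get_obs(); print(box(o["tcp_pos"]),o["tcp_pos"],o["ee_rot"],o["qpos"])
c,im=get("wrist"); tubes(c,im,z=.012,vmax=330)
print(delta([.52,-.24,.22],np.pi/2))
E
```

```text
[-0.04950311 -0.06775627] [ 0.40671727 -0.04102608  0.22038416] [ 3.14119709e+00  1.06106529e-03 -5.71857046e-02] [-2.70685611e-01  9.39986499e-02  1.96309462e+00 -6.91227079e-04
  1.08545264e+00  1.35761897e+00]
tube [ 175   77   22  102 1374] [0.485  0.0893] box [0.0212 0.0668] ang -5.7 len 0.099 w 0.018 0.014
tube [ 310   76   17  102 1398] [ 0.4783 -0.0459] box [ 0.0223 -0.0685] ang -3.3 len 0.098 w 0.017 0.013
tube [ 224   78   20  101 1326] [0.4818 0.0416] box [0.0207 0.019 ] ang -5.0 len 0.098 w 0.019 0.013
tube [ 269   78   18  102 1372] [ 0.4788 -0.0028] box [ 0.0203 -0.0255] ang -3.3 len 0.099 w 0.018 0.013
(array([12.26, 19.18,  0.41]), array([ 0.006, -0.003, -1.628]))
```

Emit:
jog_arm([
  [[0, 3, -0.5, 0, 0, -0.1, 0.4], [0, 6.5, -1, 0, 0, -0.2, 0.4], [1, 10, -1, 0, 0, -0.3, 0.4], [2.5, 13, -1, 0, 0, -0.4, 0.4], [5, 16, -1, 0, 0, -0.5, 0.4], [8, 18, -1, 0, 0, -0.6, 0.4], [10.5, 19.1, -1, 0, 0, -0.7, 0.4], [12.3, 19.1, -1, 0, 0, -0.8, 0.4]],
])

```text
time: 25.78
tcp_pos: [0.5203, -0.2415, 0.2268]
ee_rot: [-3.14, 0.003, 0.745]
wrist_force: [0.9, -0.6, 0.2]
finger_gap: 0.0374
finger_force: 0.0
```

Emit:
jog_arm([
  [[0, 0, 0, 0, 0, -0.12, 0.4], [0, 0, 0, 0, 0, -0.24, 0.4], [0, 0, 0, 0, 0, -0.36, 0.4], [0, 0, 0, 0, 0, -0.48, 0.4], [0, 0, 0, 0, 0, -0.6, 0.4], [0, 0, 0, 0, 0, -0.72, 0.4], [0, 0, 0, 0, 0, -0.8, 0.4], [0, 0, 0, 0, 0, -0.8, 0.4]],
])

```text
time: 26.45
tcp_pos: [0.5181, -0.2383, 0.227]
ee_rot: [-3.137, -0.001, 1.544]
wrist_force: [-0.4, 0.2, -0.2]
finger_gap: 0.0377
finger_force: 0.0
```

```bash
python3 - <<'E'
from h import *
o=get_obs(); print(o["tcp_pos"],o["ee_rot"])
c,im=get("wrist"); cv2.imwrite("pics/w9.png",im[:,:,::-1]); np.savez("pics/w9.npz",im=im,K=c[0],e=c[1],M=c[2])
d=np.load("pics/w6.npz") if False else None
def grip(im,c):
    h=cv2.cvtColor(im,cv2.COLOR_RGB2GRAY); m=(h<40).astype(np.uint8); n,l,s,ce=cv2.connectedComponentsWithStats(m)
    for i in range(1,n):
        if 60<s[i][4]<4000 and s[i][1]<230 and s[i][3]>15:
            p=np.argwhere(l==i)[:,::-1]; W=plane(c,p,.042)[:,:2].astype(np.float32); print("grip",s[i],ce[i].round(1),cv2.minAreaRect(W))
grip(im,c)
E
```

```text
[ 0.5180898  -0.23828646  0.22699197] [-3.13674540e+00 -1.14732881e-03  1.54393166e+00]
grip [ 33 113  27  68 294] [ 48.  146.7] ((0.26345306634902954, -0.1775978058576584), (0.009391441009938717, 0.06258781254291534), 0.6768990159034729)
grip [438 155  18  59 795] [446.4 184.3] ((0.6433870196342468, -0.22316062450408936), (0.014327025972306728, 0.058071937412023544), 1.7326899766921997)
grip [ 58 200  18  37 168] [ 66.7 217.8] ((0.26261433959007263, -0.2482602596282959), (0.01044103316962719, 0.038419485092163086), 0.3942551910877228)
grip [273 227  18  68 486] [282.4 263.9] ((0.47889161109924316, -0.3012656569480896), (0.07886932045221329, 0.010630693286657333), 75.67033386230469)
grip [346 227  18  68 475] [353.5 263.8] ((0.5542701482772827, -0.3030235767364502), (0.010516852140426636, 0.07866446673870087), 11.484365463256836)
```

View pics/w9.png

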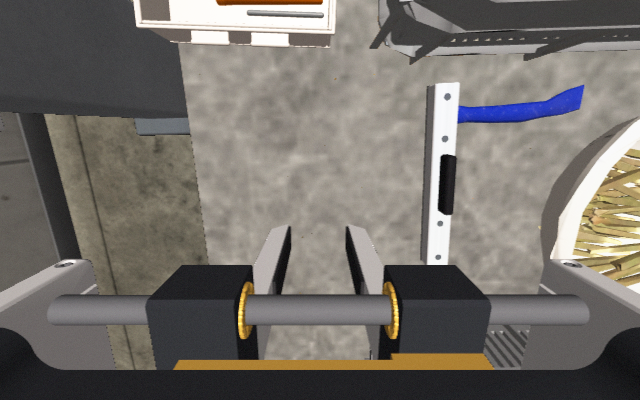

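The bar grip is at (447,184), the bowl's near rim is at about (547,205), and the crate is at the top. I'll triangulate the grip and the bowl rim for clearance.

```bash
python3 - <<'E'
from h import *
d=np.load("pics/w9.npz"); c=(d["K"],d["e"],d["M"]); ct=cal("top"); cs=cal("side")
print("grip",tri(c,(448,184.3),ct,(386.8,176.2)))
for z in(0.04,.06,.08,.1,.12,.14): print(z,"top",plane(ct,(402,152),z)[0].round(3),"wrist",plane(c,(545,205),z)[0].round(3),"crate wrist",plane(c,(400,55),z)[0].round(3))
print(delta([.6455,-.237,.125],np.pi/2+.03), delta([.6455,-.237,.125],np.pi/2+.03+.1))
E
```

```text
grip (array([ 0.6408759 , -0.2215109 ,  0.05025717]), np.float64(0.001272124766147714))
0.04 top [ 0.738 -0.28   0.04 ] wrist [ 0.744 -0.247  0.04 ] crate wrist [ 0.593 -0.107  0.04 ]
0.06 top [ 0.732 -0.276  0.06 ] wrist [ 0.727 -0.241  0.06 ] crate wrist [ 0.588 -0.111  0.06 ]
0.08 top [ 0.725 -0.273  0.08 ] wrist [ 0.711 -0.234  0.08 ] crate wrist [ 0.583 -0.115  0.08 ]
0.1 top [ 0.719 -0.269  0.1  ] wrist [ 0.694 -0.228  0.1  ] crate wrist [ 0.577 -0.12   0.1  ]
0.12 top [ 0.713 -0.266  0.12 ] wrist [ 0.678 -0.222  0.12 ] crate wrist [ 0.572 -0.124  0.12 ]
0.14 top [ 0.706 -0.262  0.14 ] wrist [ 0.661 -0.216  0.14 ] crate wrist [ 0.567 -0.128  0.14 ]
(array([ 0.5 , 12.76, 10.15]), array([-0.004, -0.001, -0.06 ])) (array([ 0.5 , 12.76, 10.15]), array([-0.004, -0.001, -0.16 ]))
```

Emit:
jog_arm([
  [[0.5, 3, 0, 0, 0, -0.03, 0.4], [0.5, 6, 0, 0, 0, -0.06, 0.4], [0.5, 9, 0, 0, 0, -0.06, 0.4], [0.5, 11.5, 0, 0, 0, -0.06, 0.4], [0.5, 12.8, 0, 0, 0, -0.06, 0.4], [0.5, 12.8, 2, 0, 0, -0.06, 0.4], [0.5, 12.8, 4, 0, 0, -0.06, 0.4], [0.5, 12.8, 5, 0, 0, -0.06, 0.4]],
])

```text
time: 27.17
tcp_pos: [0.6461, -0.2367, 0.1745]
ee_rot: [-3.135, -0.002, 1.601]
wrist_force: [-1.2, -0.1, -1.2]
finger_gap: 0.0374
finger_force: 0.0
```

Emit:
jog_arm([
  [[0, 0, 1, 0, 0, 0, 0.4], [0, 0, 2, 0, 0, 0, 0.4], [0, 0, 3, 0, 0, 0, 0.4], [0, 0, 3.5, 0, 0, 0, 0.4], [0, 0, 3.5, 0, 0, 0, 0.4]],
])

```text
time: 27.58
tcp_pos: [0.6465, -0.2372, 0.1412]
ee_rot: [-3.137, -0.001, 1.602]
wrist_force: [-0.4, -0.0, -1.0]
finger_gap: 0.0375
finger_force: 0.0
```

```bash
python3 - <<'E'
from h import *
o=get_obs(); print(o["tcp_pos"],o["wrist_force"]); print(delta([.6455,-.237,.1245],1.6))
c,im=get("wrist"); cv2.imwrite("pics/w10.png",im[:,:,::-1])
E
```

```text
[ 0.64654181 -0.23720836  0.14117578] [-0.43247292 -0.03805774 -0.99697361]
(array([ 0.02, -0.1 ,  1.67]), array([-0.005, -0.001,  0.002]))
```

View pics/w10.png

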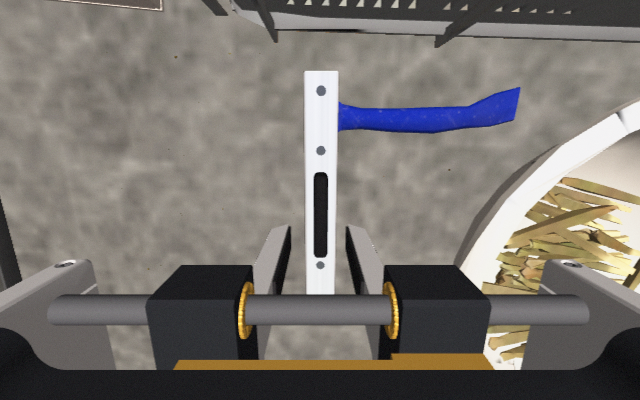

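The bar grip at (320,215) is centred between the fingers. I'll descend, grasp and lift.

Emit:
jog_arm([
  [[0, -0.05, 0.8, 0, 0, 0, 0.4], [0, -0.05, 1.6, 0, 0, 0, 0.4], [0, -0.05, 1.6, 0, 0, 0, 0.4], [0, -0.05, 1.6, 0, 0, 0, 0], [0, -0.05, 1.6, 0, 0, 0, 0], [0, -0.05, 1.6, 0, 0, 0, 0], [0, -0.05, 1.6, 0, 0, 0, 0], [0, -0.05, 1.6, 0, 0, 0, 0]],
])

```text
time: 28.3
tcp_pos: [0.6471, -0.2375, 0.1267]
ee_rot: [-3.14, 0.0, 1.603]
wrist_force: [1.9, -0.1, -3.1]
finger_gap: 0.0096
finger_force: 29.9
```

Emit:
jog_arm([
  [[0, 0, 0, 0, 0, 0, 0], [0, 0, -1, 0, 0, 0, 0], [0, 0, -2.5, 0, 0, 0, 0], [0, 0, -4.5, 0, 0, 0, 0], [0, 0, -6.5, 0, 0, 0, 0], [0, 0, -8.5, 0, 0, 0, 0], [0, 0, -9.5, 0, 0, 0, 0], [0, 0, -9.5, 0, 0, 0, 0]],
])

```text
time: 28.97
tcp_pos: [0.6478, -0.2379, 0.2244]
ee_rot: [3.14, 0.002, 1.603]
wrist_force: [0.6, 0.2, -3.3]
finger_gap: 0.0094
finger_force: 29.9
```

```bash
python3 - <<'E'
from h import *
o=get_obs(); print(o["tcp_pos"],o["ee_rot"])
c,im=get("wrist"); cv2.imwrite("pics/w11.png",im[:,:,::-1])
h=cv2.cvtColor(im,cv2.COLOR_RGB2GRAY); K,e,M=c
# bar white blob column around u=320
m=((h>185)&(np.arange(640)[None]>290)&(np.arange(640)[None]<350)).astype(np.uint8); n,l,s,ce=cv2.connectedComponentsWithStats(m)
zt=o["tcp_pos"][2]-.124+.022
for i in range(1,n):
    if s[i][4]>500:
        p=np.argwhere(l==i)[:,::-1]; print(s[i]); t=s[i][1]; row=p[p[:,1]==t+3]; uv=[(row[:,0].mean(),t)]; P=plane(c,uv,zt)[0]; T=R.from_euler("xyz",o["ee_rot"]).inv().apply(P-o["tcp_pos"]); print("end of bar in tool",T)
E
```

```text
[ 0.64783952 -0.23786323  0.2244191 ] [3.14018520e+00 2.04040898e-03 1.60285478e+00]
[ 301   66   36  160 4449]
end of bar in tool [0.1083698  0.00122637 0.10178092]
```

Emit:
jog_arm([
  [[-0.7, -2, 0, 0, 0, 0, 0], [-0.7, -5, 0, 0, 0, 0, 0], [-0.7, -8, 0, 0, 0, 0, 0], [-0.7, -11, 0, 0, 0, 0, 0], [-0.7, -14, 0, 0, 0, 0, 0], [-0.7, -17, 0, 0, 0, 0, 0], [-0.7, -20, 0, 0, 0, 0, 0], [-0.7, -21, 0, 0, 0, 0, 0]],
])

```text
time: 29.68
tcp_pos: [0.4319, -0.2494, 0.2201]
ee_rot: [-3.131, -0.004, 1.602]
wrist_force: [-0.6, -1.0, -4.2]
finger_gap: 0.0099
finger_force: 30.0
```

Emit:
jog_arm([
  [[2, -1, 0, 0, 0, 0.03, 0], [5, -2, 0, 0, 0, 0.06, 0], [8.5, -3.2, 0, 0, 0, 0.089, 0], [12, -3.2, 0, 0, 0, 0.089, 0], [15.5, -3.2, 0, 0, 0, 0.089, 0], [19, -3.2, 0, 0, 0, 0.089, 0], [22, -3.2, 0, 0, 0, 0.089, 0], [24, -3.2, 0, 0, 0, 0.089, 0]],
])

```text
time: 30.35
tcp_pos: [0.3962, -0.0095, 0.2212]
ee_rot: [-3.136, -0.002, 1.515]
wrist_force: [0.6, 0.6, -3.3]
finger_gap: 0.0099
finger_force: 30.0
```

Emit:
jog_arm([
  [[1.5, 0, 0, 0, 0, 0, 0], [2.9, 0, 0, 0, 0, 0, 0], [2.9, 0, 0, 0, 0, 0, 0], [2.9, 0, 0, 0, 0, 0, 0]],
])

```text
time: 30.68
tcp_pos: [0.3988, 0.0172, 0.2215]
ee_rot: [-3.137, 0.0, 1.516]
wrist_force: [0.1, -0.1, -3.4]
finger_gap: 0.0098
finger_force: 30.0
```

```bash
python3 - <<'E'
from h import *
o=get_obs(); print(box(o["tcp_pos"]),o["tcp_pos"],o["ee_rot"],o["finger_gap"],o["qpos"]); print(delta([*world(-.061,-.0115),.131],np.pi/2+BY))
c,im=get("wrist"); cv2.imwrite("pics/w12.png",im[:,:,::-1])
c,im=get("top"); tubes(c,im,z=.012,amin=25)
E
```

```text
[-0.06070698 -0.01011242] [0.39881552 0.01716243 0.2214759 ] [-3.13698760e+00  1.91200851e-04  1.51596866e+00] 0.009833184315269992 [-1.31330755e-01  7.97967680e-02  1.97638802e+00 -6.11982532e-04
  1.08998492e+00 -7.62183659e-02]
(array([-0.14,  0.01,  9.05]), array([-0.005,  0.   ,  0.002]))
tube [ 140  146   95   34 2542] [0.6766 0.5317] box [0.1873 0.5195] ang -87.4 len 0.359 w 0.125 0.13
```

View pics/w12.png

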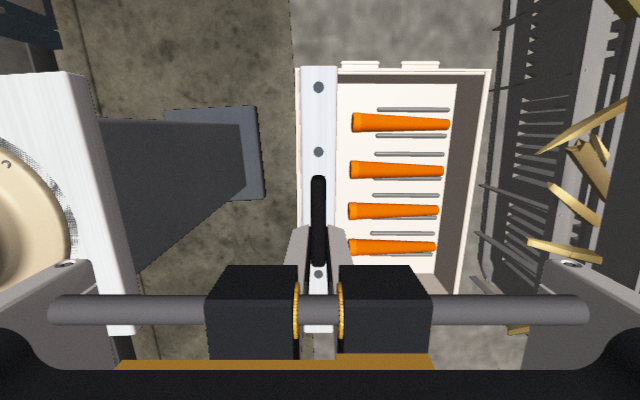

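The bar hangs over the near floor, parallel to the wall, with the caps at u≈352. Lowering it now.

Emit:
jog_arm([
  [[-0.1, 0.5, 0.5, -0.005, 0, 0, 0], [-0.1, 0.5, 2, -0.005, 0, 0, 0], [-0.1, 0.5, 4, -0.005, 0, 0, 0], [-0.1, 0.5, 6, -0.005, 0, 0, 0], [-0.1, 0.5, 7.5, -0.005, 0, 0, 0], [-0.1, 0.5, 8.5, -0.005, 0, 0, 0], [-0.1, 0.5, 8.7, -0.005, 0, 0, 0], [-0.1, 0.5, 8.7, -0.005, 0, 0, 0]],
])

```text
time: 31.45
tcp_pos: [0.4038, 0.0148, 0.1344]
ee_rot: [3.141, -0.0, 1.513]
wrist_force: [0.1, 0.6, -3.1]
finger_gap: 0.0098
finger_force: 30.0
```

Emit:
jog_arm([
  [[0, 0, 0, 0, 0, 0, 0], [0, 0, 0.2, 0, 0, 0, 0], [0, 0, 0.4, 0, 0, 0, 0], [0, 0, 0.4, 0, 0, 0, 0]],
])

```text
time: 31.78
tcp_pos: [0.4041, 0.0154, 0.1314]
ee_rot: [3.139, -0.0, 1.514]
wrist_force: [0.6, 0.3, -3.1]
finger_gap: 0.0098
finger_force: 30.0
```

```bash
python3 - <<'E'
from h import *
o=get_obs(); print(box(o["tcp_pos"]),o["tcp_pos"],o["ee_rot"],o["wrist_force"]); print(delta([*world(-.034,-.0115),.1297],np.pi/2+BY))
E
```

```text
[-0.05533413 -0.01161717] [0.40409391 0.01535404 0.13137742] [ 3.13885904e+00 -2.29416077e-05  1.51373196e+00] [ 0.64259503  0.34082503 -3.13933818]
(array([0.01, 2.13, 0.17]), array([ 0.003, -0.   , -0.   ]))
```

Emit:
jog_arm([
  [[0, 0, 0.1, 0, 0, 0, 0], [0, 0, 0.2, 0, 0, 0, 0], [0, 0, 0.2, 0, 0, 0, 0], [0, 0, 0.2, 0, 0, 0, 0]],
])

```text
time: 32.12
tcp_pos: [0.4043, 0.0154, 0.1296]
ee_rot: [3.139, 0.0, 1.514]
wrist_force: [-0.2, -0.3, 2.4]
finger_gap: 0.0096
finger_force: 30.0
```

Emit:
jog_arm([
  [[0, 0.3, 0, 0, 0, 0, 0], [0, 0.6, 0, 0, 0, 0, 0], [0, 0.9, 0, 0, 0, 0, 0], [0, 1.2, 0, 0, 0, 0, 0], [0, 1.5, 0, 0, 0, 0, 0], [0, 1.7, 0, 0, 0, 0, 0], [0, 1.9, 0, 0, 0, 0, 0], [0, 1.9, 0, 0, 0, 0, 0]],
])

```text
time: 32.78
tcp_pos: [0.4134, 0.0149, 0.13]
ee_rot: [-3.121, 0.0, 1.516]
wrist_force: [-20.3, -1.4, 37.2]
finger_gap: 0.0106
finger_force: 32.8
```

Emit:
jog_arm([
  [[0, 0.1, 0, 0, 0, 0, 0], [0, 0.2, 0, 0, 0, 0, 0], [0, 0.2, 0, 0, 0, 0, 0]],
])

```text
time: 33.03
tcp_pos: [0.4144, 0.0149, 0.1301]
ee_rot: [-3.118, 0.0, 1.516]
wrist_force: [-23.4, -0.9, 41.4]
finger_gap: 0.0108
finger_force: 33.9
```

```bash
python3 - <<'E'
from h import *
o=get_obs(); print(box(o["tcp_pos"]),o["tcp_pos"],o["ee_rot"],o["wrist_force"])
c,im=get("wrist"); cv2.imwrite("pics/w13.png",im[:,:,::-1]); tubes(c,im,z=.012,vmax=300)
E
```

```text
[-0.04505636 -0.01150308] [0.4143615  0.01488242 0.13010387] [-3.11848735e+00  4.95567892e-04  1.51600843e+00] [-23.38715547  -0.85529746  41.42123828]
tube [ 347  104  147   29 3112] [0.4861 0.089 ] box [0.0224 0.0666] ang -4.6 len 0.099 w 0.019 0.014
tube [ 345  174  137   26 2712] [0.4831 0.0417] box [0.0221 0.0192] ang -3.8 len 0.098 w 0.019 0.015
tube [ 346  232  127   25 2336] [ 0.4812 -0.0022] box [ 0.0227 -0.0247] ang -2.5 len 0.096 w 0.02 0.016
tube [425 285  42  10 355] [ 0.5115 -0.0434] box [ 0.0552 -0.0642] ang -6.7 len 0.034 w 0.009 0.008
```

The rubber foot is dragging (-23 N, with 41 N up), so I'll back off and take weight off it.

Emit:
jog_arm([
  [[0, -0.4, 0, 0, 0, 0, 0], [0, -0.8, -0.05, 0, 0, 0, 0], [0, -1, -0.1, 0, 0, 0, 0], [0, -1, -0.1, 0, 0, 0, 0], [0, -1, -0.1, 0, 0, 0, 0]],
])

```text
time: 33.5
tcp_pos: [0.4156, 0.0148, 0.1301]
ee_rot: [3.138, -0.0, 1.514]
wrist_force: [0.1, -0.7, -2.9]
finger_gap: 0.0101
finger_force: 29.9
```

Emit:
jog_arm([
  [[0, 0.2, 0.02, 0, 0, 0, 0], [0, 0.4, 0.02, 0, 0, 0, 0], [0, 0.6, 0.02, 0, 0, 0, 0], [0, 0.7, 0.02, 0, 0, 0, 0], [0, 0.8, 0.02, 0, 0, 0, 0], [0, 0.8, 0.02, 0, 0, 0, 0]],
])

```text
time: 34.0
tcp_pos: [0.4233, 0.0143, 0.1299]
ee_rot: [3.139, -0.0, 1.514]
wrist_force: [-0.2, 0.5, -2.8]
finger_gap: 0.0097
finger_force: 29.9
```

Emit:
jog_arm([
  [[0, 0.1, 0, 0, 0, 0, 0], [0, 0.2, 0, 0, 0, 0, 0], [0, 0.2, 0, 0, 0, 0, 0], [0, 0.2, 0, 0, 0, 0, 0]],
])

```text
time: 34.33
tcp_pos: [0.4249, 0.0142, 0.13]
ee_rot: [3.14, -0.0, 1.514]
wrist_force: [0.1, -0.9, -3.6]
finger_gap: 0.0096
finger_force: 29.9
```

```bash
python3 - <<'E'
from h import *
o=get_obs(); print(box(o["tcp_pos"]),o["tcp_pos"],o["ee_rot"],o["wrist_force"])
c,im=get("wrist"); cv2.imwrite("pics/w14.png",im[:,:,::-1]); tubes(c,im,z=.012,vmax=300)
E
```

```text
[-0.03446411 -0.01155403] [0.42493364 0.01422812 0.13001445] [ 3.13951327e+00 -1.11976758e-04  1.51377283e+00] [ 0.10529467 -0.85202295 -3.60869569]
tube [ 336  104  144   29 3034] [0.4922 0.0893] box [0.0284 0.0672] ang -3.7 len 0.098 w 0.018 0.014
tube [ 335  174  135   26 2655] [0.4894 0.0419] box [0.0283 0.0197] ang -2.9 len 0.098 w 0.019 0.015
tube [ 346  232  116   24 2088] [ 0.4913 -0.003 ] box [ 0.0328 -0.0249] ang -2.8 len 0.089 w 0.019 0.015
tube [422 283  33  12 338] [ 0.52   -0.0445] box [ 0.0638 -0.0648] ang -11.6 len 0.028 w 0.011 0.01
```

Emit:
jog_arm([
  [[0, 0.1, 0, 0, 0, 0, 0], [0, 0.1, 0, 0, 0, 0, 0], [0, 0.1, 0, 0, 0, 0, 0]],
])

```text
time: 34.63
tcp_pos: [0.4254, 0.0142, 0.13]
ee_rot: [3.141, -0.0, 1.514]
wrist_force: [-2.0, 0.3, -2.4]
finger_gap: 0.01
finger_force: 29.9
```

Emit:
jog_arm([
  [[0, 0.1, 0, 0, 0, 0, 0], [0, 0.1, 0, 0, 0, 0, 0], [0, 0.1, 0, 0, 0, 0, 0]],
])

```text
time: 34.88
tcp_pos: [0.4257, 0.0142, 0.1298]
ee_rot: [-3.141, -0.0, 1.514]
wrist_force: [-4.8, -0.1, -0.6]
finger_gap: 0.0091
finger_force: 30.0
```

```bash
python3 - <<'E'
from h import *
o=get_obs(); print(box(o["tcp_pos"]),o["tcp_pos"],o["ee_rot"],o["wrist_force"])
c,im=get("wrist"); cv2.imwrite("pics/w15.png",im[:,:,::-1]); tubes(c,im,z=.012,vmax=300)
E
```

```text
[-0.03367518 -0.01152603] [0.42572288 0.01421114 0.12980227] [-3.14075273e+00 -1.54915805e-04  1.51388355e+00] [-4.77615882 -0.14040941 -0.5740859 ]
tube [ 337  104  143   29 3031] [0.4926 0.0893] box [0.0288 0.0672] ang -3.7 len 0.098 w 0.018 0.014
tube [ 335  174  135   26 2663] [0.4897 0.0419] box [0.0286 0.0197] ang -2.9 len 0.098 w 0.019 0.015
tube [ 346  232  116   24 2084] [ 0.4916 -0.003 ] box [ 0.0331 -0.0249] ang -2.8 len 0.089 w 0.019 0.015
tube [421 283  34  12 319] [ 0.5198 -0.0443] box [ 0.0636 -0.0646] ang -11.0 len 0.029 w 0.01 0.01
```

View pics/w15.png

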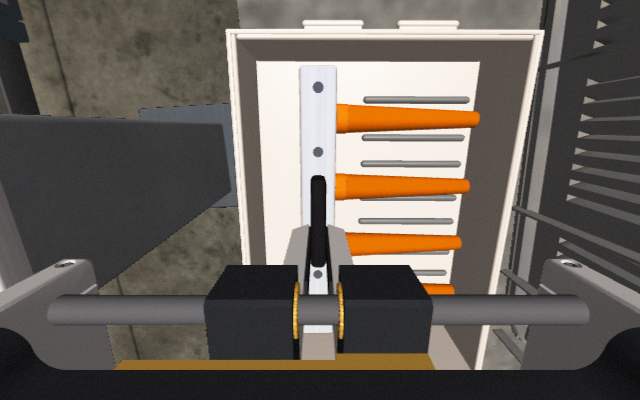

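The bar is flush on the caps (u≈336) and the row is stopping against the wall at about 5 N. I'll press slightly, set the bar down, release and rise.

Emit:
jog_arm([
  [[0, 0.1, 0, 0, 0, 0, 0], [0, 0.1, 0.05, 0, 0, 0, 0], [0, 0.1, 0.05, 0, 0, 0, 0]],
])

```text
time: 35.18
tcp_pos: [0.426, 0.0142, 0.1296]
ee_rot: [-3.139, 0.0, 1.514]
wrist_force: [-6.9, -0.7, 5.8]
finger_gap: 0.0094
finger_force: 30.0
```

Emit:
jog_arm([
  [[0, 0, 0, 0, 0, 0, 0.15], [0, 0, 0, 0, 0, 0, 0.3], [0, 0, 0, 0, 0, 0, 0.3], [0, 0, -0.5, 0, 0, 0, 0.3], [0, 0, -2, 0, 0, 0, 0.3], [0, 0, -5, 0, 0, 0, 0.3], [0, 0, -8, 0, 0, 0, 0.3], [0, 0, -11, 0, 0, 0, 0.3]],
])

```text
time: 35.85
tcp_pos: [0.4287, 0.014, 0.2416]
ee_rot: [3.137, -0.0, 1.514]
wrist_force: [1.1, 0.4, -0.5]
finger_gap: 0.0282
finger_force: 0.0
```

```bash
python3 - <<'E'
from h import *
o=get_obs(); print(box(o["tcp_pos"]),o["tcp_pos"],o["ee_rot"])
c,im=get("wrist"); tubes(c,im,z=.012,vmax=300)
h=cv2.cvtColor(im,cv2.COLOR_RGB2GRAY)
np.savez("pics/w16.npz",im=im,K=c[0],e=c[1],M=c[2]); cv2.imwrite("pics/w16.png",im[:,:,::-1])
print("to lid",delta([.44,.36,.25],np.pi))
E
```

```text
[-0.03066633 -0.01160722] [0.42872222 0.01395866 0.24156094] [ 3.13657264e+00 -1.54374644e-05  1.51377183e+00]
tube [ 326  112   91   18 1237] [0.4923 0.0892] box [0.0285 0.0671] ang -3.7 len 0.097 w 0.018 0.013
tube [ 325  157   88   17 1130] [0.4891 0.0419] box [0.028  0.0197] ang -3.2 len 0.097 w 0.018 0.013
tube [ 325  197   85   16 1058] [ 0.4869 -0.0031] box [ 0.0284 -0.0253] ang -2.5 len 0.098 w 0.018 0.014
tube [325 231  14  16 214] [ 0.4436 -0.0439] box [-0.0125 -0.0685] ang 86.5 len 0.019 w 0.016 0.016
tube [360 232  47  13 466] [ 0.5054 -0.0461] box [ 0.0493 -0.0672] ang -3.7 len 0.056 w 0.015 0.013
to lid (array([34.63, -1.16, -0.34]), array([ 0.012,  0.014, -1.628]))
```

Emit:
jog_arm([
  [[2.5, 0, -0.3, 0.01, 0, -0.1, 0.4], [6, 0, -0.6, 0.01, 0, -0.2, 0.4], [9.5, 0, -1, 0.01, 0, -0.3, 0.4], [13, 0, -1, 0.01, 0, -0.4, 0.4], [16.5, 0, -1, 0.01, 0, -0.5, 0.4], [20, 0, -1, 0.01, 0, -0.6, 0.4], [23.5, 0, -1, 0.01, 0, -0.7, 0.4], [26, 0, -1, 0.01, 0, -0.8, 0.4]],
])

```text
time: 36.57
tcp_pos: [0.4435, 0.277, 0.2504]
ee_rot: [-3.139, -0.002, 2.32]
wrist_force: [0.1, -0.7, 0.2]
finger_gap: 0.0374
finger_force: 0.0
```

Emit:
jog_arm([
  [[1.5, 1.7, 0, 0, 0, -0.12, 0.4], [3, 3.4, 0, 0, 0, -0.24, 0.4], [4.5, 5, 0, 0, 0, -0.36, 0.4], [5.1, 5.6, 0, 0, 0, -0.48, 0.4], [5.1, 5.6, 0, 0, 0, -0.6, 0.4], [5.1, 5.6, 0, 0, 0, -0.72, 0.4], [5.1, 5.6, 0, 0, 0, -0.828, 0.4], [5.1, 5.6, 0, 0, 0, -0.828, 0.4]],
])

```text
time: 37.23
tcp_pos: [0.4501, 0.3498, 0.2497]
ee_rot: [-3.14, -0.005, -3.139]
wrist_force: [0.7, -0.4, -0.1]
finger_gap: 0.0375
finger_force: 0.0
```

```bash
python3 - <<'E'
from h import *
o=get_obs(); print(o["tcp_pos"],o["ee_rot"])
c,im=get("wrist"); np.savez("pics/w17.npz",im=im,K=c[0],e=c[1],M=c[2]); cv2.imwrite("pics/w17.png",im[:,:,::-1])
for s,p in blobs(im,*BLUE,2000)[1]:
    q=cv2.convexHull(p.astype(np.int32)); a=cv2.approxPolyDP(q,12,True)[:,0]; print(s,a.tolist()); P=plane(c,a,.010); print(P.round(4).tolist())
    print(cv2.minAreaRect(plane(c,p,.010)[:,:2].astype(np.float32)))
E
```

```text
[0.45009287 0.34982263 0.24974226] [-3.13978927 -0.00473925 -3.13936567]
[  224   127   208   137 23712] [[431, 134], [414, 263], [233, 257], [227, 127]]
[[0.3843, 0.4755, 0.01], [0.543, 0.4707, 0.01], [0.5357, 0.2424, 0.01], [0.3774, 0.2473, 0.01]]
((0.4600294232368469, 0.3588787019252777), (0.23768897354602814, 0.16086187958717346), 88.43490600585938)
```

View pics/w17.png

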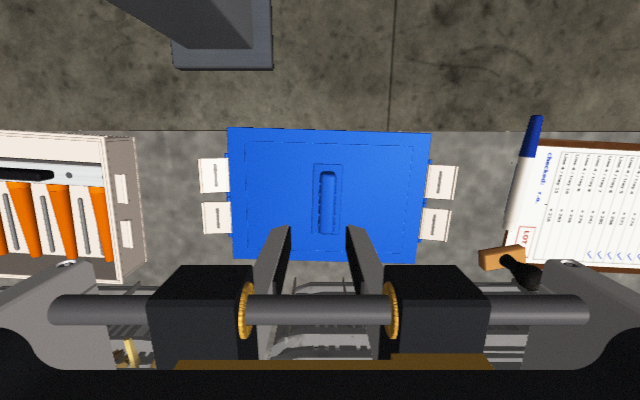

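The lid centre is (0.460, 0.359), yaw -0.030, with the ridge at (328,200) and the clips straight out (agrees with the top view). I'm past the 14-picture budget, so from here I'll check by numbers only. Grasping the lid.

Emit:
jog_arm([
  [[-0.5, 0.5, 1.5, 0, -0.005, 0.032, 0.4], [-0.97, 0.95, 4, 0, -0.005, 0.032, 0.4], [-0.97, 0.95, 7, 0, -0.005, 0.032, 0.4], [-0.97, 0.95, 9.5, 0, -0.005, 0.032, 0.4], [-0.97, 0.95, 11.5, 0, -0.005, 0.032, 0.4], [-0.97, 0.95, 12.7, 0, -0.005, 0.032, 0.4], [-0.97, 0.95, 13.3, 0, -0.005, 0.032, 0.4], [-0.97, 0.95, 13.3, 0, -0.005, 0.032, 0.4]],
])

```text
time: 37.95
tcp_pos: [0.4578, 0.3579, 0.115]
ee_rot: [-3.137, -0.003, 3.108]
wrist_force: [0.0, 0.3, 0.5]
finger_gap: 0.0374
finger_force: 0.0
```

```bash
python3 - <<'E'
from h import *
print(get_obs()["wrist_force"],delta([.4598,.3593,.112],np.pi-.03))
E
```

```text
[0.04566526 0.27844347 0.45550493] (array([-0.2 ,  0.15,  0.3 ]), array([-0.004, -0.003, -0.004]))
```

Emit:
jog_arm([
  [[-0.2, 0.15, 0.3, -0.004, -0.003, -0.004, 0.4], [-0.2, 0.15, 0.3, -0.004, -0.003, -0.004, 0.4], [-0.2, 0.15, 0.3, -0.004, -0.003, -0.004, 0], [-0.2, 0.15, 0.3, -0.004, -0.003, -0.004, 0], [-0.2, 0.15, 0.3, -0.004, -0.003, -0.004, 0], [-0.2, 0.15, 0.3, -0.004, -0.003, -0.004, 0], [-0.2, 0.15, 0.3, -0.004, -0.003, -0.004, 0]],
])

```text
time: 38.53
tcp_pos: [0.4602, 0.3596, 0.1138]
ee_rot: [3.141, 0.002, 3.114]
wrist_force: [0.6, -0.2, 3.3]
finger_gap: 0.0177
finger_force: 30.0
```

Emit:
jog_arm([
  [[0, 0, -1, 0, 0, 0, 0], [0, 0, -3, 0, 0, 0, 0], [0, 0, -5, 0, 0, 0, 0], [0, 0, -7.5, 0, 0, 0, 0], [0, 0, -10, 0, 0, 0, 0], [0, 0, -10, 0, 0, 0, 0], [0, 0, -10, 0, 0, 0, 0]],
])

```text
time: 39.12
tcp_pos: [0.4602, 0.3597, 0.2141]
ee_rot: [3.14, 0.003, 3.114]
wrist_force: [0.9, -0.4, -3.5]
finger_gap: 0.0177
finger_force: 30.0
```

```bash
python3 - <<'E'
from h import *
o=get_obs(); print(o["tcp_pos"],o["ee_rot"],o["finger_gap"],o["wrist_force"],o["torque"])
c,im=get("wrist"); np.savez("pics/w18.npz",im=im,K=c[0],e=c[1],M=c[2]); cv2.imwrite("pics/w18.png",im[:,:,::-1])
T=R.from_euler("xyz",o["ee_rot"]); zt=o["tcp_pos"][2]-.112+.010
for s,p in blobs(im,*BLUE,2000)[1]:
    a=cv2.approxPolyDP(cv2.convexHull(p.astype(np.int32)),12,True)[:,0]; P=plane(c,a,zt); print(a.tolist(),T.inv().apply(P-o["tcp_pos"]).round(4).tolist())
    print(cv2.minAreaRect(plane(c,p,zt)[:,:2].astype(np.float32)))
print(delta([*world(0,0),.23],np.pi+BY))
E
```

```text
[0.46019815 0.35974244 0.21408063] [3.13958166 0.00316788 3.113842  ] 0.01765872719928924 [ 0.87680479 -0.4358887  -3.51448116] [-1.07880895e-02  4.58644037e-02  3.22387552e-05]
[[497, 115], [474, 294], [161, 294], [138, 115]] [[0.0798, 0.1121, 0.102], [-0.0483, 0.1163, 0.1024], [-0.0481, -0.1173, 0.1019], [0.0796, -0.1133, 0.1015]]
((0.4443856179714203, 0.36003246903419495), (0.23432576656341553, 0.12867489457130432), 88.38141632080078)
(array([ -1.  , -33.52,  -1.75]), array([-0.   , -0.   ,  0.029]))
```

```bash
python3 - <<'E'
from h import *
o=get_obs(); T=R.from_euler("xyz",o["ee_rot"]).as_matrix(); c=cal("wrist"); rel_e=T.T@(c[1]-o["tcp_pos"]); rel_M=T.T@c[2]
def cam(p,e): t=R.from_euler("xyz",e).as_matrix(); return c[0],np.array(p)+t@rel_e,t@rel_M
def fit(name,cc,uv,b):
    P=plane(cc,uv,.054)[:,:2]; b=np.array(b)*1e-3; y=[np.arctan2(*(P[1]-P[0])[::-1])-np.arctan2(*(b[1]-b[0])[::-1])][0]
    print(name,"org",(P-np.c_[b@[np.cos(BY),-np.sin(BY)],b@[np.sin(BY),np.cos(BY)]]).round(4).tolist(),"yaw",round(float(y),4))
fit("w15",cam([.4257,.0142,.1298],[-3.141,0,1.514]),[(227,31),(543,31)],[(-79,108),(79,108)])
fit("w8",cam([.39331,-.04047,.16024],[3.14136,.00117,-.05733]),[(22,5),(388,6),(375,253),(78,252)],[(79,108),(79,-108),(-79,-108),(-79,108)])
fit("w1",cam([.44106,.02998,.30258],[-3.13975,.00165,3.1378]),[(223,132),(410.5,142),(393.5,266)],[(-79,-108),(-79,108),(79,108)])
# sub-pixel: w16 outer rim edges
E
```

```text
w15 org [[0.4591, 0.0234], [0.4596, 0.0235]] yaw -0.0563
w8 org [[0.4594, 0.0217], [0.459, 0.0232], [0.459, 0.0225], [0.4598, 0.0236]] yaw -0.059
w1 org [[0.4599, 0.0235], [0.4595, 0.0242], [0.4605, 0.0241]] yaw -0.055
```

Emit:
jog_arm([
  [[-0.1, -2, 0, 0, 0, 0.01, 0], [-0.2, -5, 0, 0, 0, 0.02, 0], [-0.3, -8, 0, 0, 0, 0.029, 0], [-0.4, -11, 0, 0, 0, 0.029, 0], [-0.5, -14, 0, 0, 0, 0.029, 0], [-0.6, -17, 0, 0, 0, 0.029, 0], [-0.7, -20, 0, 0, 0, 0.029, 0], [-0.75, -22, 0, 0, 0, 0.029, 0]],
])

```text
time: 39.83
tcp_pos: [0.4595, 0.1368, 0.2107]
ee_rot: [-3.14, -0.004, 3.084]
wrist_force: [-0.3, 1.5, -3.7]
finger_gap: 0.0175
finger_force: 30.0
```

Emit:
jog_arm([
  [[0, -2.5, 0, 0, 0, 0, 0], [0, -5.5, 0, 0, 0, 0, 0], [0, -8.5, 0, 0, 0, 0, 0], [0, -10.5, 0, 0, 0, 0, 0], [0, -11.5, 0, 0, 0, 0, 0], [0, -11.5, 0, 0, 0, 0, 0], [0, -11.5, 0, 0, 0, 0, 0]],
])

```text
time: 40.42
tcp_pos: [0.4542, 0.0249, 0.2119]
ee_rot: [3.14, -0.001, 3.083]
wrist_force: [0.5, 0.6, -3.2]
finger_gap: 0.0176
finger_force: 30.0
```

```bash
python3 - <<'E'
from h import *
o=get_obs(); print(o["tcp_pos"],o["ee_rot"],o["finger_gap"],o["finger_force"],o["wrist_force"])
print(delta([.4598,.0236,.175],np.pi+BY))
E
```

```text
[0.45421492 0.02490158 0.21194084] [ 3.13984049e+00 -1.31697084e-03  3.08328199e+00] 0.01764118949461527 29.999014735221863 [ 0.4824356   0.55275343 -3.20076007]
(array([-0.57, -0.1 ,  3.69]), array([ 0.002, -0.001, -0.001]))
```

Emit:
jog_arm([
  [[-0.57, -0.1, 1, 0.002, -0.001, -0.001, 0], [-0.57, -0.1, 2, 0.002, -0.001, -0.001, 0], [-0.57, -0.1, 3, 0.002, -0.001, -0.001, 0], [-0.57, -0.1, 3.7, 0.002, -0.001, -0.001, 0], [-0.57, -0.1, 3.7, 0.002, -0.001, -0.001, 0], [-0.57, -0.1, 3.7, 0.002, -0.001, -0.001, 0]],
])

```text
time: 40.92
tcp_pos: [0.4603, 0.024, 0.1753]
ee_rot: [-3.14, 0.0, 3.087]
wrist_force: [0.3, 0.3, -3.0]
finger_gap: 0.0178
finger_force: 30.0
```

```bash
python3 - <<'E'
from h import *
o=get_obs(); print(o["tcp_pos"],o["ee_rot"],o["wrist_force"])
print(delta([.4598,.0236,.1625],np.pi+BY))
E
```

```text
[0.46029311 0.02403049 0.17525052] [-3.14041128e+00  4.55597675e-04  3.08705763e+00] [ 0.26290155  0.2667778  -2.96272039]
(array([ 0.05, -0.04,  1.28]), array([-0.001,  0.   ,  0.002]))
```

Emit:
jog_arm([
  [[0.05, -0.04, 0.3, 0, 0, 0.002, 0], [0.05, -0.04, 0.6, 0, 0, 0.002, 0], [0.05, -0.04, 0.9, 0, 0, 0.002, 0], [0.05, -0.04, 0.9, 0, 0, 0.002, 0], [0.05, -0.04, 0.9, 0, 0, 0.002, 0]],
])

```text
time: 41.33
tcp_pos: [0.4598, 0.0228, 0.1669]
ee_rot: [-3.14, 0.002, 3.084]
wrist_force: [-0.9, -0.3, -2.7]
finger_gap: 0.0179
finger_force: 30.0
```

Emit:
jog_arm([
  [[0, 0, 0.15, 0, 0, 0, 0], [0, 0, 0.3, 0, 0, 0, 0], [0, 0, 0.3, 0, 0, 0, 0], [0, 0, 0.3, 0, 0, 0, 0]],
])

```text
time: 41.67
tcp_pos: [0.4599, 0.0229, 0.1639]
ee_rot: [-3.14, 0.002, 3.084]
wrist_force: [-0.7, 0.2, -3.6]
finger_gap: 0.0179
finger_force: 30.0
```

Emit:
jog_arm([
  [[0, 0, 0.15, 0, 0, 0, 0], [0, 0, 0.25, 0, 0, 0, 0], [0, 0, 0.25, 0, 0, 0, 0], [0, 0, 0.25, 0, 0, 0, 0]],
])

```text
time: 42.0
tcp_pos: [0.4601, 0.0228, 0.1618]
ee_rot: [-3.14, 0.002, 3.084]
wrist_force: [-1.0, -0.8, 1.5]
finger_gap: 0.0179
finger_force: 30.0
```

Emit:
jog_arm([
  [[0, 0, 0.1, 0, 0, 0, 0], [0, 0, 0.1, 0, 0, 0, 0], [0, 0, 0.1, 0, 0, 0, 0]],
])

```text
time: 42.25
tcp_pos: [0.46, 0.0228, 0.1618]
ee_rot: [-3.14, 0.003, 3.084]
wrist_force: [-3.1, -0.1, 9.9]
finger_gap: 0.0177
finger_force: 30.0
```

The lid is seated at TCP z = 0.1618, as expected. I'll release it, rise and go over the left far clip with closed fingers.

Emit:
jog_arm([
  [[0, 0, 0, 0, 0, 0, 0.3], [0, 0, 0, 0, 0, 0, 0.4], [0, 0, 0, 0, 0, 0, 0.4], [0, 0, -1, 0, 0, 0, 0.4], [0, 0, -3, 0, 0, 0, 0.4], [0, 0, -5, 0, 0, 0, 0.4], [0, 0, -5.5, 0, 0, 0, 0.4], [0, 0, -5.5, 0, 0, 0, 0.4]],
])

```text
time: 42.92
tcp_pos: [0.4608, 0.0229, 0.2166]
ee_rot: [-3.14, 0.006, 3.084]
wrist_force: [-0.8, -0.1, 0.2]
finger_gap: 0.0371
finger_force: 0.0
```

```bash
python3 - <<'E'
from h import *
o=get_obs(); print(o["tcp_pos"],o["ee_rot"])
c,im=get("wrist"); cv2.imwrite("pics/w19.png",im[:,:,::-1])
for s,p in blobs(im,*BLUE,2000)[1]:
    P=plane(c,p,.058); q=cv2.minAreaRect(P[:,:2].astype(np.float32)); a=cv2.approxPolyDP(cv2.convexHull(p.astype(np.int32)),12,True)[:,0]; A=plane(c,a,.058); print(q,[box(x).round(4).tolist() for x in A])
print(delta([*world(.026,.139),.180],np.pi+BY))
E
```

```text
[0.46083396 0.02288909 0.2165915 ] [-3.14000132  0.00552102  3.08386897]
((0.45992517471313477, 0.022279560565948486), (0.23727630078792572, 0.15997053682804108), 86.7292709350586) [[-0.0792, 0.1128], [0.0552, 0.1122], [0.08, -0.0364], [0.0512, -0.1195], [-0.08, -0.1149]]
(array([-2.57, 13.99,  3.54]), array([-0.001,  0.003, -0.001]))
```

Emit:
jog_arm([
  [[-1, 3, 0, 0, 0.003, 0, 0], [-2, 6, 0, 0, 0.003, 0, 0], [-2.6, 9, 0, 0, 0.003, 0, 0], [-2.6, 12, 0, 0, 0.003, 0, 0], [-2.6, 14, 0, 0, 0.003, 0, 0], [-2.6, 14, 2, 0, 0.003, 0, 0], [-2.6, 14, 3.5, 0, 0.003, 0, 0], [-2.6, 14, 3.5, 0, 0.003, 0, 0]],
])

```text
time: 43.63
tcp_pos: [0.4913, 0.1612, 0.1762]
ee_rot: [-3.138, -0.009, 3.085]
wrist_force: [-0.6, -0.5, -0.1]
finger_gap: 0.0005
finger_force: 0.0
```

```bash
python3 - <<'E'
from h import *
o=get_obs(); print(box(o["tcp_pos"]),o["tcp_pos"],o["ee_rot"],o["finger_gap"]); print(delta([*world(.026,.139),.129],np.pi+BY))
E
```

```text
[0.02339706 0.13899443] [0.49127746 0.16123579 0.17616951] [-3.13809237 -0.00943027  3.08493711] 0.000533701953860992
(array([-0.3 ,  0.02,  4.71]), array([-0.004, -0.009,  0.   ]))
```

Press down slowly, then look at the force.

Emit:
jog_arm([
  [[-0.3, 0, 0.6, 0, 0, 0, 0], [-0.3, 0, 1.2, 0, 0, 0, 0], [-0.3, 0, 1.8, 0, 0, 0, 0], [-0.3, 0, 2.4, 0, 0, 0, 0], [-0.3, 0, 3, 0, 0, 0, 0], [-0.3, 0, 3.6, 0, 0, 0, 0], [-0.3, 0, 4.2, 0, 0, 0, 0], [-0.3, 0, 4.6, 0, 0, 0, 0]],
])

```text
time: 44.3
tcp_pos: [0.4968, 0.1609, 0.1337]
ee_rot: [-3.14, -0.001, 3.084]
wrist_force: [0.4, 0.6, 1.8]
finger_gap: 0.0007
finger_force: 0.4
```

Emit:
jog_arm([
  [[0, -0.2, 0, 0, 0, 0, 0], [0, -0.4, 0, 0, 0, 0, 0], [0, -0.4, 0, 0, 0, 0, 0]],
])

```text
time: 44.55
tcp_pos: [0.4965, 0.1578, 0.1342]
ee_rot: [3.14, -0.002, 3.082]
wrist_force: [-0.3, 4.9, -2.0]
finger_gap: 0.0009
finger_force: 1.9
```

```bash
python3 - <<'E'
from h import *
o=get_obs(); print(box(o["tcp_pos"]),o["tcp_pos"],o["ee_rot"],o["wrist_force"])
E
```

```text
[0.0287905  0.13583641] [0.49648223 0.15777564 0.13418189] [ 3.14040526e+00 -1.59686270e-03  3.08222683e+00] [-0.34848634  4.93284688 -2.03071818]
```

Emit:
jog_arm([
  [[0, -0.1, 0.3, 0, 0, 0, 0], [0, -0.2, 0.3, 0, 0, 0, 0], [0, -0.2, 0.3, 0, 0, 0, 0]],
])

```text
time: 44.8
tcp_pos: [0.4968, 0.1553, 0.1317]
ee_rot: [-3.141, -0.0, 3.084]
wrist_force: [0.9, 3.3, 0.4]
finger_gap: 0.0003
finger_force: 1.9
```

Emit:
jog_arm([
  [[0, -0.1, 0, 0, 0, 0, 0], [0, -0.2, 0, 0, 0, 0, 0], [0, -0.2, 0, 0, 0, 0, 0]],
])

```text
time: 45.05
tcp_pos: [0.4968, 0.1548, 0.1317]
ee_rot: [3.138, 0.0, 3.082]
wrist_force: [-0.1, 9.5, -0.6]
finger_gap: 0.0009
finger_force: 4.5
```

Emit:
jog_arm([
  [[0, -0.1, 0, 0, 0, 0, 0], [0, -0.2, 0, 0, 0, 0, 0], [0, -0.2, 0, 0, 0, 0, 0]],
])

```text
time: 45.3
tcp_pos: [0.4968, 0.1543, 0.1318]
ee_rot: [3.135, 0.0, 3.08]
wrist_force: [0.2, 13.9, -0.4]
finger_gap: 0.0007
finger_force: 7.1
```

Emit:
jog_arm([
  [[0, -0.1, 0, 0, 0, 0, 0], [0, -0.2, 0, 0, 0, 0, 0], [0, -0.2, 0, 0, 0, 0, 0]],
])

```text
time: 45.55
tcp_pos: [0.4968, 0.1539, 0.1318]
ee_rot: [3.131, 0.0, 3.078]
wrist_force: [0.1, 19.5, -1.4]
finger_gap: 0.0001
finger_force: 9.8
```

Emit:
jog_arm([
  [[0, -0.1, 0, 0, 0, 0, 0], [0, -0.2, 0, 0, 0, 0, 0], [0, -0.2, 0, 0, 0, 0, 0]],
])

```text
time: 45.8
tcp_pos: [0.4968, 0.1535, 0.1319]
ee_rot: [3.128, 0.001, 3.077]
wrist_force: [-1.2, 24.3, -3.0]
finger_gap: 0.0006
finger_force: 12.5
```

```bash
python3 - <<'E'
from h import *
o=get_obs(); print(box(o["tcp_pos"]),o["tcp_pos"],o["ee_rot"],o["wrist_force"])
E
```

```text
[0.0293757  0.13162052] [0.4968263  0.15353325 0.13186975] [3.12772215e+00 7.04500676e-04 3.07694253e+00] [-1.17678635 24.32758696 -3.00499288]
```

Emit:
jog_arm([
  [[0, 0.6, 0, 0, 0, 0, 0], [0, 1.2, 0, 0, 0, 0, 0], [0, 1.2, -2, 0, 0, 0, 0], [0, 1.2, -5, 0, 0, 0, 0], [0, 1.2, -8, 0, 0, 0, 0], [0, 0, -11, 0, 0, 0, 0], [0, 0, -11, 0, 0, 0, 0], [0, 0, -11, 0, 0, 0, 0]],
])

```text
time: 46.47
tcp_pos: [0.4969, 0.1462, 0.2431]
ee_rot: [-3.139, 0.003, 3.083]
wrist_force: [-0.7, 0.2, -0.5]
finger_gap: 0.0003
finger_force: 0.0
```

```bash
cat >> h.py <<'E'
def clipscan(c,im,side=1,z=.056):
    g=cv2.cvtColor(im,cv2.COLOR_RGB2HSV)
    for x in(.016,.021,.026,.031,.036,-.016,-.021,-.026,-.031,-.036):
        ys=np.arange(.100,.160,.0005); P=np.array([[*world(x,side*y),z] for y in ys]); uv=proj(c,P).round().astype(int)
        ok=(uv[:,0]>=0)&(uv[:,0]<640)&(uv[:,1]>=0)&(uv[:,1]<400); 
        if not ok.all(): print(x,"out of view",uv[0],uv[-1]); continue
        v=g[uv[:,1],uv[:,0]]; w=(v[:,2]>150)&(v[:,1]<70); print(x,"bright y",(ys[w].min()*1e3).round(1) if w.any() else None,(ys[w].max()*1e3).round(1) if w.any() else None,"V at 118,122,126,130,140:",v[[36,44,52,60,80],2].tolist())
E
python3 - <<'E'
from h import *
o=get_obs(); print(box(o["tcp_pos"]),o["tcp_pos"]); c,im=get("wrist"); cv2.imwrite("pics/w20.png",im[:,:,::-1]); clipscan(c,im)
E
```

```text
[0.02988794 0.12432107] [0.49692187 0.14621647 0.243059  ]
0.016 bright y 113.5 159.5 V at 118,122,126,130,140: [254, 218, 158, 166, 156]
0.021 bright y 113.5 159.5 V at 118,122,126,130,140: [254, 217, 164, 175, 154]
0.026 bright y 113.5 159.5 V at 118,122,126,130,140: [254, 218, 165, 164, 162]
0.031 bright y 113.5 159.5 V at 118,122,126,130,140: [253, 219, 172, 164, 160]
0.036 bright y 113.5 152.0 V at 118,122,126,130,140: [253, 232, 167, 157, 154]
-0.016 bright y 114.0 159.5 V at 118,122,126,130,140: [253, 253, 253, 250, 253]
-0.021 bright y 114.0 159.5 V at 118,122,126,130,140: [253, 253, 253, 250, 253]
-0.026 bright y 114.0 159.5 V at 118,122,126,130,140: [253, 253, 253, 250, 253]
-0.031 bright y 114.0 159.5 V at 118,122,126,130,140: [253, 253, 253, 250, 253]
-0.036 bright y 114.0 159.5 V at 118,122,126,130,140: [253, 253, 253, 250, 253]
```

At x=+26 the flap ends at y≈122 mm, against ≥128 mm if it were unsnapped, so the left far clip is shut. Next is left near.

Emit:
jog_arm([
  [[2, 1.5, 0, 0, 0, 0, 0], [4, 1.5, 0, 0, 0, 0, 0], [5.6, 1.5, 1, 0, 0, 0, 0], [5.6, 1.5, 3, 0, 0, 0, 0], [5.6, 1.5, 5, 0, 0, 0, 0], [5.6, 1.5, 6.3, 0, 0, 0, 0], [5.6, 1.5, 6.3, 0, 0, 0, 0]],
])

```text
time: 47.1
tcp_pos: [0.438, 0.1645, 0.1744]
ee_rot: [-3.137, -0.01, 3.084]
wrist_force: [0.8, -0.3, 0.8]
finger_gap: 0.0004
finger_force: 0.0
```

Emit:
jog_arm([
  [[0, 0, 0.6, 0, 0, 0, 0], [0, 0, 1.2, 0, 0, 0, 0], [0, 0, 1.8, 0, 0, 0, 0], [0, 0, 2.4, 0, 0, 0, 0], [0, 0, 3, 0, 0, 0, 0], [0, 0, 3.6, 0, 0, 0, 0], [0, 0, 4.2, 0, 0, 0, 0], [0, 0, 4.8, 0, 0, 0, 0]],
])

```text
time: 47.77
tcp_pos: [0.4412, 0.1652, 0.1299]
ee_rot: [-3.14, -0.001, 3.084]
wrist_force: [0.5, -0.0, 1.4]
finger_gap: 0.0005
finger_force: 0.4
```

Emit:
jog_arm([
  [[0, -0.1, 0, 0, 0, 0, 0], [0, -0.2, 0, 0, 0, 0, 0], [0, -0.3, 0, 0, 0, 0, 0], [0, -0.4, 0, 0, 0, 0, 0], [0, -0.5, 0, 0, 0, 0, 0], [0, -0.6, 0, 0, 0, 0, 0], [0, -0.7, 0, 0, 0, 0, 0], [0, -0.7, 0, 0, 0, 0, 0]],
])

```text
time: 48.43
tcp_pos: [0.4407, 0.1613, 0.1305]
ee_rot: [3.135, -0.001, 3.079]
wrist_force: [-1.0, 13.6, -4.3]
finger_gap: 0.0008
finger_force: 5.9
```

```bash
python3 - <<'E'
from h import *
o=get_obs(); print(box(o["tcp_pos"]),o["tcp_pos"],o["ee_rot"],o["wrist_force"])
E
```

```text
[-0.02707466  0.13617122] [0.44072687 0.16129249 0.13047053] [ 3.13509780e+00 -7.33268926e-04  3.07936229e+00] [-0.99094613 13.62998657 -4.26468609]
```

Emit:
jog_arm([
  [[0, -0.1, 0, 0, 0, 0, 0], [0, -0.2, 0, 0, 0, 0, 0], [0, -0.3, 0, 0, 0, 0, 0], [0, -0.3, 0, 0, 0, 0, 0]],
])

```text
time: 48.77
tcp_pos: [0.4407, 0.1579, 0.1305]
ee_rot: [3.136, -0.0, 3.08]
wrist_force: [0.6, 12.5, -2.7]
finger_gap: 0.0006
finger_force: 5.9
```

Emit:
jog_arm([
  [[0, -0.1, 0, 0, 0, 0, 0], [0, -0.2, 0, 0, 0, 0, 0], [0, -0.3, 0, 0, 0, 0, 0], [0, -0.3, 0, 0, 0, 0, 0]],
])

```text
time: 49.1
tcp_pos: [0.4407, 0.1573, 0.1306]
ee_rot: [3.131, -0.0, 3.077]
wrist_force: [-0.6, 20.8, -5.3]
finger_gap: 0.0004
finger_force: 10.5
```

Emit:
jog_arm([
  [[0, -0.1, 0, 0, 0, 0, 0], [0, -0.2, 0, 0, 0, 0, 0], [0, -0.2, 0, 0, 0, 0, 0]],
])

```text
time: 49.35
tcp_pos: [0.4407, 0.1569, 0.1307]
ee_rot: [3.127, 0.0, 3.075]
wrist_force: [-0.9, 27.6, -6.2]
finger_gap: 0.0002
finger_force: 13.5
```

```bash
python3 - <<'E'
from h import *
o=get_obs(); print(box(o["tcp_pos"]),o["tcp_pos"],o["ee_rot"],o["wrist_force"])
E
```

```text
[-0.02683933  0.13174222] [0.4407095  0.15685728 0.13066864] [3.12686311e+00 5.19020890e-05 3.07523956e+00] [-0.93573766 27.6305116  -6.16906467]
```

Both left clips end at the same stop (y≈131.7) after the snap. Moving on to right far.

Emit:
jog_arm([
  [[0, 0.6, 0, 0, 0, 0, 0], [0, 1.3, 0, 0, 0, 0, 0], [0, 1.3, -2, 0, 0, 0, 0], [0, 1.3, -5, 0, 0, 0, 0], [0, 1.3, -8, 0, 0, 0, 0], [-1, 0, -10, 0, 0, 0, 0], [-2, -2, -10, 0, 0, 0, 0], [-2.5, -4, -10, 0, 0, 0, 0]],
])

```text
time: 50.02
tcp_pos: [0.4648, 0.1081, 0.2327]
ee_rot: [-3.139, 0.005, 3.086]
wrist_force: [0.8, 0.3, -0.4]
finger_gap: 0.0008
finger_force: 0.0
```

```bash
python3 - <<'E'
from h import *
o=get_obs(); print(box(o["tcp_pos"])); c,im=get("wrist"); cv2.imwrite("pics/w21.png",im[:,:,::-1]); clipscan(c,im)
print(delta([*world(.026,-.139),.235],np.pi+BY))
E
```

```text
[1.22438227e-05 8.44832303e-02]
0.016 bright y 114.0 159.5 V at 118,122,126,130,140: [254, 175, 164, 158, 159]
0.021 bright y 114.0 159.5 V at 118,122,126,130,140: [254, 163, 160, 168, 159]
0.026 bright y 114.0 159.5 V at 118,122,126,130,140: [254, 164, 158, 154, 174]
0.031 bright y 102.5 159.5 V at 118,122,126,130,140: [254, 157, 158, 155, 165]
0.036 bright y 103.5 158.5 V at 118,122,126,130,140: [254, 162, 160, 158, 157]
-0.016 bright y 114.0 159.5 V at 118,122,126,130,140: [254, 151, 159, 174, 168]
-0.021 bright y 113.5 159.5 V at 118,122,126,130,140: [254, 152, 160, 160, 161]
-0.026 bright y 114.5 159.5 V at 118,122,126,130,140: [254, 157, 161, 166, 167]
-0.031 bright y 114.0 159.5 V at 118,122,126,130,140: [254, 158, 162, 164, 172]
-0.036 bright y 114.0 159.5 V at 118,122,126,130,140: [254, 169, 177, 171, 163]
(array([ -2.62, -22.03,  -0.19]), array([-0.006,  0.003, -0.001]))
```

Emit:
jog_arm([
  [[-0.5, -3, 0, 0, 0, 0, 0], [-1, -6.5, 0, 0, 0, 0, 0], [-1.5, -10, 0, 0, 0, 0, 0], [-2, -13.5, 0, 0, 0, 0, 0], [-2.6, -17, 0, 0, 0, 0, 0], [-2.6, -20, 0, 0, 0, 0, 0], [-2.6, -22.1, 0, 0, 0, 0, 0], [-2.6, -22.1, 0, 0, 0, 0, 0]],
])

```text
time: 50.73
tcp_pos: [0.476, -0.1169, 0.2307]
ee_rot: [-3.137, -0.001, 3.08]
wrist_force: [-0.0, 0.4, -0.1]
finger_gap: 0.0004
finger_force: 0.0
```

Emit:
jog_arm([
  [[0, 0, 1.5, 0, 0, 0, 0], [0, 0, 3.5, 0, 0, 0, 0], [0, 0, 5.3, 0, 0, 0, 0], [0, 0, 5.3, 0, 0, 0, 0]],
])

```text
time: 51.07
tcp_pos: [0.4737, -0.1118, 0.1749]
ee_rot: [3.141, -0.008, 3.084]
wrist_force: [-0.7, 0.1, -0.1]
finger_gap: 0.0007
finger_force: 0.0
```

```bash
python3 - <<'E'
from h import *
o=get_obs(); print(box(o["tcp_pos"]),o["wrist_force"]); print(delta([*world(.026,-.1405),.1305],np.pi+BY))
E
```

```text
[ 0.02141787 -0.13457369] [-0.71346125  0.0643141  -0.13835006]
(array([-0.49, -0.6 ,  4.44]), array([ 0.001, -0.008, -0.001]))
```

Emit:
jog_arm([
  [[-0.5, -0.7, 0, 0, 0, 0, 0], [-0.5, -0.7, 0.7, 0, 0, 0, 0], [-0.5, -0.7, 1.4, 0, 0, 0, 0], [-0.5, -0.7, 2.1, 0, 0, 0, 0], [-0.5, -0.7, 2.8, 0, 0, 0, 0], [-0.5, -0.7, 3.5, 0, 0, 0, 0], [-0.5, -0.7, 4.2, 0, 0, 0, 0], [-0.5, -0.7, 4.4, 0, 0, 0, 0]],
])

```text
time: 51.73
tcp_pos: [0.48, -0.1204, 0.1325]
ee_rot: [-3.141, -0.003, 3.084]
wrist_force: [0.3, 0.7, 1.0]
finger_gap: 0.0011
finger_force: 0.3
```

Emit:
jog_arm([
  [[0, 0.1, 0, 0, 0, 0, 0], [0, 0.2, 0, 0, 0, 0, 0], [0, 0.3, 0, 0, 0, 0, 0], [0, 0.4, 0, 0, 0, 0, 0], [0, 0.5, 0, 0, 0, 0, 0], [0, 0.6, 0, 0, 0, 0, 0], [0, 0.7, 0, 0, 0, 0, 0], [0, 0.7, 0, 0, 0, 0, 0]],
])

```text
time: 52.4
tcp_pos: [0.4812, -0.1139, 0.1339]
ee_rot: [-3.139, -0.0, 3.084]
wrist_force: [-0.3, -2.7, -0.5]
finger_gap: 0.0005
finger_force: 1.4
```

Emit:
jog_arm([
  [[0, 0.1, 0, 0, 0, 0, 0], [0, 0.2, 0, 0, 0, 0, 0], [0, 0.3, 0, 0, 0, 0, 0], [0, 0.3, 0, 0, 0, 0, 0]],
])

```text
time: 52.73
tcp_pos: [0.4814, -0.113, 0.1339]
ee_rot: [-3.135, -0.0, 3.086]
wrist_force: [-0.7, -10.0, -1.2]
finger_gap: 0.0005
finger_force: 4.6
```

```bash
python3 - <<'E'
from h import *
o=get_obs(); print(box(o["tcp_pos"]),o["tcp_pos"],o["ee_rot"],o["wrist_force"])
E
```

```text
[ 0.02918691 -0.13530728] [ 0.48143117 -0.11295028  0.13390819] [-3.13466590e+00 -2.71691648e-04  3.08642300e+00] [-0.6611335  -9.95790189 -1.15712042]
```

Emit:
jog_arm([
  [[0, 0.1, 0.2, 0, 0, 0, 0], [0, 0.2, 0.2, 0, 0, 0, 0], [0, 0.3, 0.2, 0, 0, 0, 0], [0, 0.3, 0.2, 0, 0, 0, 0]],
])

```text
time: 53.07
tcp_pos: [0.4817, -0.1103, 0.1321]
ee_rot: [-3.134, 0.0, 3.087]
wrist_force: [-1.6, -11.3, -0.9]
finger_gap: 0.0005
finger_force: 5.7
```

Emit:
jog_arm([
  [[0, 0.1, 0, 0, 0, 0, 0], [0, 0.2, 0, 0, 0, 0, 0], [0, 0.2, 0, 0, 0, 0, 0]],
])

```text
time: 53.32
tcp_pos: [0.4818, -0.1098, 0.1322]
ee_rot: [-3.131, 0.0, 3.088]
wrist_force: [-2.2, -17.3, -1.2]
finger_gap: 0.0007
finger_force: 8.3
```

Emit:
jog_arm([
  [[0, 0.1, 0, 0, 0, 0, 0], [0, 0.2, 0, 0, 0, 0, 0], [0, 0.2, 0, 0, 0, 0, 0]],
])

```text
time: 53.57
tcp_pos: [0.4819, -0.1094, 0.1323]
ee_rot: [-3.127, -0.0, 3.09]
wrist_force: [-4.5, -21.0, -1.2]
finger_gap: 0.0005
finger_force: 10.9
```

Emit:
jog_arm([
  [[0, -0.7, 0, 0, 0, 0, 0], [0, -1.5, 0, 0, 0, 0, 0], [0, -1.5, -2, 0, 0, 0, 0], [0, -1.5, -4.5, 0, 0, 0, 0], [1.5, -1.5, -5, 0, 0, 0, 0], [3.5, -1.5, -5, 0, 0, 0, 0], [5.6, -1.5, -5, 0, 0, 0, 0], [5.6, -1.5, -5, 0, 0, 0, 0]],
])

```text
time: 54.23
tcp_pos: [0.4207, -0.1134, 0.1814]
ee_rot: [3.14, -0.006, 3.083]
wrist_force: [-1.2, 0.7, -0.4]
finger_gap: 0.0004
finger_force: 0.0
```

```bash
python3 - <<'E'
from h import *
o=get_obs(); print(box(o["tcp_pos"]),o["tcp_pos"],o["wrist_force"]); c,im=get("wrist"); cv2.imwrite("pics/w22.png",im[:,:,::-1]); clipscan(c,im,-1); print(delta([*world(-.026,-.1405),.1315],np.pi+BY))
E
```

```text
[-0.0313964 -0.1392414] [ 0.42072213 -0.11342664  0.18136955] [-1.24435283  0.7189201  -0.44636894]
0.016 bright y None None V at 118,122,126,130,140: [23, 23, 22, 29, 64]
0.021 bright y None None V at 118,122,126,130,140: [22, 28, 26, 22, 102]
0.026 bright y None None V at 118,122,126,130,140: [27, 26, 30, 23, 97]
0.031 bright y None None V at 118,122,126,130,140: [24, 28, 23, 25, 63]
0.036 bright y None None V at 118,122,126,130,140: [34, 32, 30, 33, 61]
-0.016 bright y 114.5 122.5 V at 118,122,126,130,140: [255, 253, 120, 119, 80]
-0.021 bright y 114.5 123.5 V at 118,122,126,130,140: [255, 255, 121, 118, 77]
-0.026 bright y 114.5 159.5 V at 118,122,126,130,140: [255, 255, 120, 117, 77]
-0.031 bright y 115.0 159.5 V at 118,122,126,130,140: [255, 255, 220, 255, 255]
-0.036 bright y 114.0 159.5 V at 118,122,126,130,140: [255, 255, 223, 255, 255]
(array([-0.31, -0.06,  5.02]), array([ 0.001, -0.002, -0.002]))
```

Emit:
jog_arm([
  [[-0.3, -0.2, 0.7, 0, 0, 0, 0], [-0.3, -0.2, 1.4, 0, 0, 0, 0], [-0.3, -0.2, 2.1, 0, 0, 0, 0], [-0.3, -0.2, 2.8, 0, 0, 0, 0], [-0.3, -0.2, 3.5, 0, 0, 0, 0], [-0.3, -0.2, 4.2, 0, 0, 0, 0], [-0.3, -0.2, 4.9, 0, 0, 0, 0], [-0.3, -0.2, 5, 0, 0, 0, 0]],
])

```text
time: 54.95
tcp_pos: [0.4271, -0.1172, 0.1303]
ee_rot: [-3.141, -0.003, 3.084]
wrist_force: [0.5, 0.5, 0.4]
finger_gap: 0.0002
finger_force: 0.2
```

Emit:
jog_arm([
  [[0, 0.1, 0, 0, 0, 0, 0], [0, 0.2, 0, 0, 0, 0, 0], [0, 0.3, 0, 0, 0, 0, 0], [0, 0.4, 0, 0, 0, 0, 0], [0, 0.5, 0, 0, 0, 0, 0], [0, 0.6, 0, 0, 0, 0, 0], [0, 0.7, 0, 0, 0, 0, 0], [0, 0.7, 0, 0, 0, 0, 0]],
])

```text
time: 55.62
tcp_pos: [0.4283, -0.1111, 0.1319]
ee_rot: [-3.138, -0.0, 3.085]
wrist_force: [-0.8, -5.0, -0.9]
finger_gap: 0.0003
finger_force: 2.0
```

Emit:
jog_arm([
  [[0, 0.1, 0, 0, 0, 0, 0], [0, 0.2, 0, 0, 0, 0, 0], [0, 0.3, 0, 0, 0, 0, 0], [0, 0.3, 0, 0, 0, 0, 0]],
])

```text
time: 55.95
tcp_pos: [0.4284, -0.1102, 0.1318]
ee_rot: [-3.134, -0.001, 3.087]
wrist_force: [-1.8, -12.5, -3.2]
finger_gap: 0.0006
finger_force: 5.4
```

```bash
python3 - <<'E'
from h import *
o=get_obs(); print(box(o["tcp_pos"]),o["tcp_pos"],o["ee_rot"],o["wrist_force"])
E
```

```text
[-0.02387286 -0.13558794] [ 0.42844159 -0.11020772  0.13183193] [-3.13380896e+00 -6.12990378e-04  3.08728732e+00] [ -1.83957074 -12.54158924  -3.16697133]
```

Emit:
jog_arm([
  [[0, 0.1, 0, 0, 0, 0, 0], [0, 0.2, 0, 0, 0, 0, 0], [0, 0.3, 0, 0, 0, 0, 0], [0, 0.3, 0, 0, 0, 0, 0]],
])

```text
time: 56.28
tcp_pos: [0.4286, -0.1093, 0.1317]
ee_rot: [-3.129, -0.001, 3.09]
wrist_force: [-4.2, -20.1, -7.7]
finger_gap: 0.0002
finger_force: 8.8
```

Emit:
jog_arm([
  [[0, 0.1, 0, 0, 0, 0, 0], [0, 0.2, 0, 0, 0, 0, 0], [0, 0.2, 0, 0, 0, 0, 0]],
])

```text
time: 56.53
tcp_pos: [0.4288, -0.1067, 0.1317]
ee_rot: [-3.131, -0.001, 3.089]
wrist_force: [-2.4, -18.5, -6.5]
finger_gap: 0.0005
finger_force: 8.7
```

Emit:
jog_arm([
  [[0, 0.1, 0, 0, 0, 0, 0], [0, 0.2, 0, 0, 0, 0, 0], [0, 0.2, 0, 0, 0, 0, 0]],
])

```text
time: 56.78
tcp_pos: [0.4289, -0.1063, 0.1318]
ee_rot: [-3.127, -0.001, 3.091]
wrist_force: [-5.5, -23.4, -8.1]
finger_gap: 0.0005
finger_force: 11.8
```

```bash
python3 - <<'E'
from h import *
o=get_obs(); print(box(o["tcp_pos"]),o["wrist_force"])
E
```

```text
[-0.0236281  -0.13163872] [ -5.45999959 -23.39495873  -8.10574969]
```

Right near also snapped, at the same stop of 131.6 mm. I'll retreat and do a final check of all the clips and the lid.

Emit:
jog_arm([
  [[0, -0.7, 0, 0, 0, 0, 0], [0, -1.5, 0, 0, 0, 0, 0], [0, -1.5, -2.5, 0, 0, 0, 0], [0, -1.5, -6, 0, 0, 0, 0], [0, -1.5, -9.5, 0, 0, 0, 0], [-1, 0, -12, 0, 0, 0, 0], [-2, 1, -13, 0, 0, 0, 0], [-2, 1, -13, 0, 0, 0, 0]],
])

```text
time: 57.45
tcp_pos: [0.452, -0.0906, 0.2647]
ee_rot: [-3.141, 0.007, 3.085]
wrist_force: [1.1, -0.6, -0.4]
finger_gap: 0.0003
finger_force: 0.0
```

```bash
python3 - <<'E'
from h import *
o=get_obs(); print(box(o["tcp_pos"])); c,im=get("wrist"); cv2.imwrite("pics/w23.png",im[:,:,::-1]); clipscan(c,im,-1); 
for s,p in blobs(im,*BLUE,2000)[1]: 
    q=cv2.minAreaRect(plane(c,p,.058)[:,:2].astype(np.float32)); print(q,box(q[0]))
c,im=get("top"); cv2.imwrite("pics/t23.png",im[:,:,::-1]); tubes(c,im,amin=25)
E
```

```text
[-0.00145501 -0.11463821]
0.016 bright y 115.0 159.5 V at 118,122,126,130,140: [243, 168, 153, 139, 149]
0.021 bright y 115.0 127.5 V at 118,122,126,130,140: [241, 200, 158, 132, 141]
0.026 bright y 115.0 128.5 V at 118,122,126,130,140: [241, 197, 155, 141, 138]
0.031 bright y 115.0 140.5 V at 118,122,126,130,140: [174, 184, 146, 160, 152]
0.036 bright y 133.5 138.5 V at 118,122,126,130,140: [97, 118, 120, 119, 143]
-0.016 bright y 115.0 155.5 V at 118,122,126,130,140: [240, 229, 153, 153, 155]
-0.021 bright y 115.0 159.5 V at 118,122,126,130,140: [242, 232, 168, 159, 152]
-0.026 bright y 115.0 159.5 V at 118,122,126,130,140: [243, 233, 166, 151, 158]
-0.031 bright y 115.0 159.5 V at 118,122,126,130,140: [243, 236, 172, 161, 161]
-0.036 bright y 115.0 155.0 V at 118,122,126,130,140: [242, 241, 174, 168, 159]
((0.45960691571235657, 0.024060219526290894), (0.23709283769130707, 0.16085027158260345), 86.83006286621094) [-0.00040727  0.0002374 ]
tube [ 140  146   95   34 2546] [0.6775 0.5326] box [0.1881 0.5204] ang -87.3 len 0.36 w 0.125 0.131
```

Emit:
jog_arm([
  [[0, 3, 0, 0, 0, 0, 0], [0, 6.5, 0, 0, 0, 0, 0], [0, 10, -1, 0, 0, 0, 0], [0, 12, -2, 0, 0, 0, 0], [0, 12, -3, 0, 0, 0, 0], [0, 12, -3, 0, 0, 0, 0], [0, 12, -3, 0, 0, 0, 0]],
])

```text
time: 58.13
tcp_pos: [0.4559, 0.0273, 0.2909]
ee_rot: [-3.139, -0.002, 3.084]
wrist_force: [-0.0, 0.2, -0.1]
finger_gap: 0.0005
finger_force: 0.0
```

```bash
python3 - <<'E'
from h import *
o=get_obs(); print(o["tcp_pos"],o["dq"]); c,im=get("wrist"); cv2.imwrite("pics/w24.png",im[:,:,::-1]); clipscan(c,im,1); clipscan(c,im,-1)
for s,p in blobs(im,*BLUE,2000)[1]: 
    q=cv2.minAreaRect(plane(c,p,.058)[:,:2].astype(np.float32)); print(q,box(q[0]))
E
```

```text
[0.45589144 0.0273484  0.29085057] [-0.01598201  0.00465324  0.01235476  0.00332251 -0.00295441  0.00423444]
0.016 bright y 116.5 159.5 V at 118,122,126,130,140: [253, 201, 160, 168, 173]
0.021 bright y 116.0 159.5 V at 118,122,126,130,140: [243, 177, 153, 160, 164]
0.026 bright y 116.5 159.5 V at 118,122,126,130,140: [251, 232, 160, 154, 155]
0.031 bright y 117.0 159.5 V at 118,122,126,130,140: [254, 222, 168, 172, 142]
0.036 bright y 116.0 159.5 V at 118,122,126,130,140: [246, 174, 163, 162, 134]
-0.016 bright y 116.0 159.5 V at 118,122,126,130,140: [247, 176, 158, 166, 155]
-0.021 bright y 115.5 159.5 V at 118,122,126,130,140: [254, 226, 162, 160, 156]
-0.026 bright y 116.5 159.5 V at 118,122,126,130,140: [253, 147, 166, 165, 162]
-0.031 bright y 116.0 159.5 V at 118,122,126,130,140: [255, 194, 163, 170, 163]
-0.036 bright y 116.5 159.5 V at 118,122,126,130,140: [254, 235, 166, 161, 166]
0.016 bright y 114.0 150.5 V at 118,122,126,130,140: [251, 152, 145, 146, 158]
0.021 bright y 114.5 150.0 V at 118,122,126,130,140: [246, 142, 134, 137, 150]
0.026 bright y 115.0 155.0 V at 118,122,126,130,140: [252, 141, 143, 144, 128]
0.031 bright y 114.5 159.5 V at 118,122,126,130,140: [251, 154, 147, 138, 136]
0.036 bright y 115.0 159.5 V at 118,122,126,130,140: [253, 144, 132, 126, 142]
-0.016 bright y 115.0 159.5 V at 118,122,126,130,140: [254, 151, 163, 167, 151]
-0.021 bright y 114.5 159.5 V at 118,122,126,130,140: [251, 160, 161, 170, 169]
-0.026 bright y 115.0 159.5 V at 118,122,126,130,140: [253, 158, 159, 160, 165]
-0.031 bright y 114.5 159.5 V at 118,122,126,130,140: [251, 158, 160, 155, 152]
-0.036 bright y 114.0 159.5 V at 118,122,126,130,140: [253, 157, 157, 153, 142]
((0.4593156576156616, 0.024595268070697784), (0.23772433400154114, 0.16037863492965698), 86.79275512695312) [-0.00072854  0.00075499]
```

All four flaps are folded to about 122 mm, the lid is centred on the box (±0.8 mm), no loose tubes are left on the table, and the robot is clear. Handing in.

```bash
python3 -c "
from station import sign_off
print(sign_off())"
```

```text
the job is handed in; nothing more can be done
None
```

The job is handed in at about 58 s: four tubes in the channels, bar flush and row home, lid seated, four clips snapped shut by force and position readings, label roll untouched; I viewed 16 pictures, two over the limit of 14, and measured tubes and box more than twice.

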